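Load the drying rack behind its lift-off gate

ROBOT

A 6-joint arm with a two-finger parallel gripper is mounted at the origin on the work surface. World frame = base frame: x ahead of the robot, y to its left, z up, the work surface at z = 0. Lengths are in mm, angles in degrees, forces in N, time in s.
With the tool pointing down it reaches from about 300 to 850 mm from the base axis. Payload 4.2 kg.
Tool frame: the origin (TCP) lies at the very end of the fingers, on their centre line; the grasp point (between the pads) lies 19 mm behind it; x points along the fingers, z is the direction in which the jaws open and shut, and the axes are right-handed (so a half turn about x gives the same grasp; the last joint's range is limited). The gripper opens to 91 mm and grips with 3 to 60 N. Pads are 32 mm wide; open, the fingers measure 118 mm over their backs; the gripper's body (76 mm by 178 mm) begins 60 mm behind the grasp point.
Start: joints at [63.312, 18.312, 89.639, -0, 72.044, -1.146], TCP at [247.933, 518.818, 213.976] pointing down, gripper open.
Joint ranges: [-177.97, 177.97], [-48.28, 115.42], [12.27, 149.76], [-77.06, 257.06], [2.81, 150.46], [-146.56, 146.56]. Speed limits (degrees/s): [147.25, 147.25, 180, 180, 180, 180].

INTERFACE

Orientations are given as [roll, pitch, yaw] about the fixed x, y, z axes, in that order (R = Rz(yaw) Ry(pitch) Rx(roll)).
In Python, from workcell import state, grab_frame, camera_info, env, search_frame, place_of gives the robot as it stands.
- The arm moves only by the tool drive_tool, never from a script. Its argument "plan" is a list of rows, each a list of 7 numbers: the turn, a rotation vector about the world's x, y, z in degrees, then the shift along the world's x, y, z in mm, then the finger opening in mm, from 0 to 91.2. In form: [[wx, wy, wz, dx, dy, dz, jaw], ...]. A call has 1 to 10 rows; each row is the pose to reach, as a shift and turn from the pose measured when the call began; what a row does not reach only later rows make up. A row lasts 1/8 s, in which the tool goes at most 62.5 mm and 10.7 degrees, less where a joint would pass 70% of its speed; a pose out of reach is approached as far as the arm can. A call with a gripper value outside its range is refused whole. The fingers move at their own pace and stop on an object; "grip_force" is the grip in N (left out, the last holds). Time passes only in rows, so rows that repeat a pose let the fingers close. It gives the time, the measured TCP pose, the force and the opening at its end, in the units of the state.
- state(): the state, without advancing time (a new reading comes with each control period).
- grab_frame(name): name is "scene" or "side" or "wrist"; returns the picture (400x640x3 uint8, red, green, blue); there is no depth.
- camera_info(name): a dict with "intrinsics" (3x3 intrinsics, pixels), "k1" (the pictures are not rectified: a ray, as slopes to the right and down, at radius r is drawn at 1 + k1 r^2 times it, then the intrinsics apply), "origin" and "orientation" of the camera in the world; the wrist camera has in their place "hand_eye" (4x4, takes a point from camera to tool coordinates, whose origin is the TCP and whose axes are the tool frame's). Camera axes: x right, y down, z forward; pixel columns grow to the right and rows downward; lengths in mm; the calibration is good to about 2 mm. A picture is of the moment at which its call begins: read the wrist's pose just before it. camera_info takes no time and is no camera call.
- env.job_done(): hands the job in, once; it reports no verdict.
Trained networks look in the newest picture that a camera, given by its name, has taken for a name from the list of things; names that differ only in an ending like _2 or _b are one class to them, and where a whole thing is asked for, a point or a joint stands for the part that bears it (a point fixed in the world has none). Each returns a list of dicts, best first, with "p" (0 to 1); they miss things now and then, are a little off and sometimes report something else, mostly with a low value. They report only what shows in the picture. A call takes as long as a camera call. They do not tell look-alikes from the thing itself.
- search_frame(camera, label): "rect" ([left, top, right, bottom] as shares, 0 to 1, of the picture: columns of its width, rows of its height, round what is visible of it).
- place_of(camera, label): "location" ([column, row] as shares, 0 to 1, of the picture: columns of its width, rows of its height: a listed point, or the origin of a listed thing).
The state is a dict: "time_s": time; "qpos": joint angles; "qvel": joint speeds; "effort": joint torques, N m; "ee_pos": TCP position; "ee_rot": TCP orientation; "force": force on the tool from outside, world axes, zero at the start; "torque": the same for the moment, N m; "gripper_width": finger opening in mm.
Only numpy, scipy, OpenCV 4.12 (cv2) and the standard library are available. Lean on these libraries where they do the work, as an engineer would, in place of code of your own. Each camera call takes 0.05 s, during which the arm holds its last target. There are 200 camera calls.

TASK

Lift the gate off the drying rack and stand it upright in its empty stand, then put every tumbler lying on the bench upside down over a peg of the rack, one to a peg, rim flat on the board. Finally hang the gate shut again across the front of the rack, both hinge sockets fully down on their pintles. Leave everything else where it is.

Things in the scene. Friction and masses are not known exactly. Their poses are not given: they have to be found in the camera images.
- tumbler_a: Off-white square slab-built ceramic tumbler, 0.2 kg, 58 x 58 mm, 90 tall, walls 5, foot 7 thick. Origin: centre of the foot's underside; z runs from foot to mouth, x and y square to its sides. Starts lying on a side (axis 29 mm above the bench), mouth to the left and partly towards the robot, two sides upright for gripping. One of the three may be absent.
- tumbler_b: A second tumbler, same in every way (inside 48 x 48 mm).
- tumbler_c: A third tumbler, same in every way.
- rack: Fixed wooden rack. Origin on the bench under the middle peg; x to its back (away from the robot), y to its left along the pegs. Flat board 110 x 310 mm, top 20 mm above the bench. Steel post, 16 mm square, 145 tall, at x -70, y +205 mm, carries the pintles on two arms. Front right, at y -88 to -112, a rest (top 40 mm up) carries the shut gate's free end; a stop 55 tall stands 10 mm behind it.
- peg0 (a point): Tip (centre of the rounded top) of the right-hand peg, 95 mm right of the middle one. Pegs are upright, round, 26 mm thick, tip 75 mm above the board, 95 above the bench. A tumbler upside down on the board has 11 mm of play round the peg; its upturned foot is then 110 mm above the bench.
- peg1 (a point): Tip of the middle peg, same shape.
- peg2 (a point): Tip of the left-hand peg, same shape.
- pintle_low (a point): Foot of the lower pintle: centre of its pin at the arm's flat shoulder, on which a socket comes to rest, 48 mm above the bench, at x -70, y +170 mm on the rack. Upright steel pin 9 mm thick, its rounded tip 18 mm above this point.
- pintle_high (a point): Foot of the upper pintle, straight above the lower one, 111 mm above the bench; same pin. Each arm is 10 mm thick below its shoulder and 14 mm wide, so between the lower pin's tip and the upper arm there is a gap 35 mm high: raise the gate about 26 mm and it can be moved forward (towards the rack's -x) 35 mm or more off the pins, and back on the same way.
- gate: Loose gate leaf, 0.3 kg: upright plywood panel 10 mm thick (x), 280 long (y), 95 high. Origin: centre of its lower edge; z up. Steel hinge sockets at its +y end, axis at y +155 mm. Wooden grip tab on top, 14 mm thick (x), 50 long, 40 tall. Starts hung shut on the rack: axes along the rack's, origin at x -70, y +15 mm, lower edge 40 mm above the bench.
- gate_grip (a point): Point on the middle of the grip tab, near the centre of mass: 6 mm along the gate's +y, 120 mm above its lower edge, 14 mm below the tab's top, 25 mm above the panel's top edge.
- socket_low (a point): Centre of the lower face of the gate's lower hinge socket: a tube open at both ends, 26 mm outside and 14 mm inside diameter, 16 mm tall, its lower face 8 mm above the gate's lower edge. Fully home it rests on the lower pintle's shoulder (this point then meets pintle_low).
- socket_high (a point): The same for the upper socket, its lower face 71 mm above the gate's lower edge; fully home this point meets pintle_high.
- stand: Fixed wooden stand of the gate: base 100 x 180 mm, 14 thick, origin on the bench under its centre. Two pairs of cheeks, 70 mm either side along y, form a slot 16 mm wide along its y axis, open on top, 60 mm above the bench at its top. Parked, the gate stands on the base in the slot, mid-length over the stand's centre within 50 mm.
- rolling_pin: Bystander: wooden rolling pin on two small chocks, 330 mm long, origin under its middle.
- sponge: Bystander: sponge, 85 by 60 by 32 mm, origin under its middle.
- palette_knife: Bystander: flat palette knife, lying.
- bowl: Bystander: glazed bowl, 120 mm wide, 50 mm high, origin under its middle.
- clay_block: Bystander: grey block, 110 by 80 by 60 mm, origin under its middle.
- beaker: Bystander: glass beaker, 72 mm wide, 85 mm high, origin under its middle.
- lath: Bystander: wooden lath, 200 by 30 by 10 mm, origin under its middle.
Mind the look-alikes: they are no part of the job. What is shaped like the tumbler_b but brown is not meant. Leave any blue look-alike of the tumbler_c alone.

How it is judged:
By the outcome, as a careful person would: the job done as asked, in the order asked, and still so for the second after the job is handed in, with the robot touching nothing.
Of tumbler_a, tumbler_b, tumbler_c only 2 to 3 are there at a start; the rules pass over those that are not, and their reading is None.
At some moment in a run one of tumbler_a, tumbler_b, tumbler_c may be knocked a few centimetres aside while the robot is not near it.
It also fails if it takes over 208 s, if anything falls off the work surface, if the arm or the gripper's body presses on something with over 40 N, if the wrist force passes 120 N, or if a joint passes its speed limit or range.

## Working session

There is one attempt and no reset: what is moved stays moved. The work goes in short steps, Python scripts to look and compute and a tool call to move; the robot and the scene stay as the last step left them, time stands still between calls to the robot, and variables do not carry over. Pictures are saved under pics/ and viewed, about 12 in all and at most 16, crops included, and the job is handed in when it is done.

Besides the shell and the picture viewer there is one more tool, called as a command line: name --pt "numbers of a row" for each row, then --argument value for the rest. drive_tool: Moves the arm, as the interface text tells. Its arguments: {"type":"object","properties":{"plan":{"type":"array"},"grip_force":{"type":"number"}},"required":["plan"]}

```bash
ls; mkdir -p pics
python3 - <<'E'
from workcell import *
import cv2,json
print(state())
for n in("scene","side","wrist"):
    print(n,camera_info(n))
for n in("scene","side"):
    f=grab_frame(n); cv2.imwrite(f"pics/{n}0.png",f[:,:,::-1])
    for l in ["tumbler_a","rack","peg0","peg1","peg2","pintle_low","pintle_high","gate","gate_grip","socket_low","socket_high","stand"]:
        try: print(n,l,[(round(d["p"],2),[round(d["location"][0]*640),round(d["location"][1]*400)]) for d in place_of(n,l)][:5])
        except Exception as e: print(l,e)
print(state()["time_s"])
E
```

```text
pics
{'time_s': 0.0, 'qpos': array([ 6.33095536e+01,  1.83509071e+01,  8.97070552e+01, -1.32964127e-03,
        7.20426455e+01, -1.14467010e+00]), 'qvel': array([-0.04876877, -0.0916269 , -0.03483874, -0.0002049 ,  0.02834593,
       -0.00049642]), 'effort': array([ 7.74840373e-04, -4.12462807e+01, -2.31967646e+01,  7.26640876e-02,
        4.57542110e-02, -1.58470480e-04]), 'ee_pos': array([247.72582815, 518.33893208, 213.12323355]), 'ee_rot': array([ 179.57522035,   89.89938432, -115.97014488]), 'force': array([ 0.22475943,  0.08009071, -0.50197939]), 'torque': array([ 0.01722418,  0.03544495, -0.0109552 ]), 'gripper_width': 91.36366388737551}
scene {'intrinsics': array([[415.14476552,   0.        , 320.73787844],
       [  0.        , 415.14476552, 196.30140291],
       [  0.        ,   0.        ,   1.        ]]), 'k1': -0.11102145749810026, 'origin': array([ 987.08885979, -719.15712883,  954.58715838]), 'orientation': array([-136.8437938 ,    0.79525454,   32.13100971])}
side {'intrinsics': array([[430.21496209,   0.        , 318.36405035],
       [  0.        , 430.21496209, 204
[... 1364 characters left out ...]
.63, [324, 185])]
scene socket_low [(0.56, [354, 180])]
scene socket_high [(0.91, [353, 165]), (0.25, [356, 141])]
scene stand [(0.64, [358, 139])]
side tumbler_a [(0.89, [307, 332]), (0.78, [239, 339]), (0.75, [253, 215]), (0.58, [288, 276])]
side rack [(0.57, [333, 223])]
side peg0 [(0.71, [334, 178])]
side peg1 [(0.71, [334, 178])]
side peg2 [(0.71, [334, 178])]
side pintle_low [(0.97, [301, 172])]
side pintle_high [(0.73, [305, 154]), (0.61, [305, 157])]
side gate [(0.93, [311, 211])]
side gate_grip [(0.71, [307, 179]), (0.41, [339, 232])]
side socket_low [(0.74, [305, 172]), (0.59, [391, 206])]
side socket_high [(0.78, [309, 155]), (0.18, [303, 174])]
side stand [(0.71, [255, 136])]
1.3
```

View pics/scene0.png

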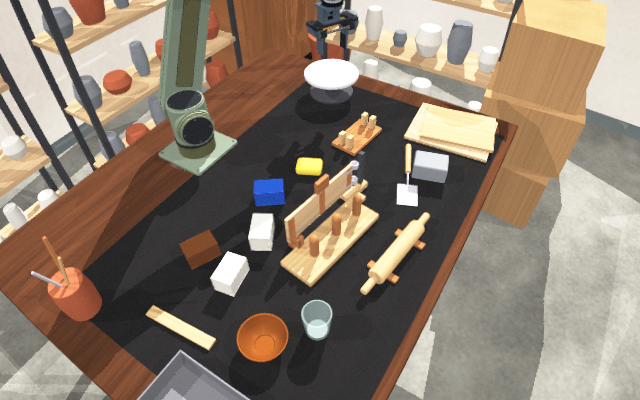

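View pics/side0.png

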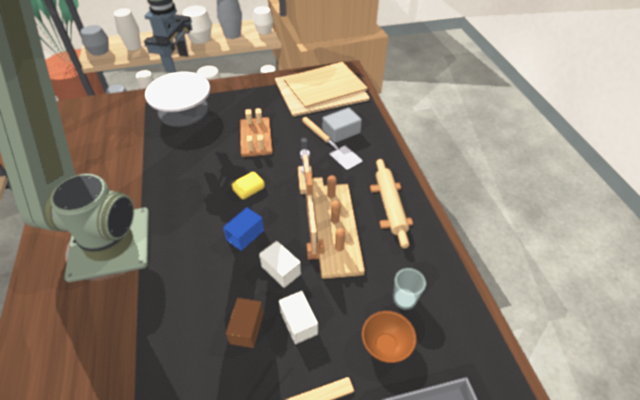

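The scene shows two off-white tumblers, at (261,232) and (230,273), and the third is absent. The look-alikes to avoid are the blue one at (269,193) and the brown one at (200,250). The stand is at (357,136), and the rack and gate are around (335,225). Next I'll work out coarse poses.

```bash
cat > h.py <<'E'
import numpy as np,cv2
from scipy.spatial.transform import Rotation as Ro
from scipy.optimize import least_squares,minimize
from workcell import *
def tool(s=None):
    s=s or state(); T=np.eye(4); T[:3,:3]=Ro.from_euler('xyz',s['ee_rot'],degrees=True).as_matrix(); T[:3,3]=s['ee_pos']; return T
def cam(n,T=None):
    c=camera_info(n); 
    if n=='wrist': W=(tool() if T is None else T)@c['hand_eye']
    else:
        W=np.eye(4); W[:3,:3]=Ro.from_euler('xyz',c['orientation'],degrees=True).as_matrix(); W[:3,3]=c['origin']
    return c['intrinsics'],c['k1'],W
def proj(P,C):
    K,k1,W=C; P=np.atleast_2d(P); p=(P-W[:3,3])@W[:3,:3]; u=p[:,:2]/p[:,2:]; r2=(u**2).sum(1,keepdims=True)
    return u*(1+k1*r2)*K[0,0]+K[:2,2]
def ray(px,C):
    K,k1,W=C; d=(np.asarray(px,float)-K[:2,2])/K[0,0]; u=d.copy()
    for _ in range(20): u=d/(1+k1*(u@u))
    return W[:3,3],W[:3,:3]@np.r_[u,1]
def onz(px,C,z):
    o,d=ray(px,C); return o+d*(z-o[2])/d[2]
def pose(P,p):  # p=x,y,yaw(deg)
    a=np.radians(p[2]); P=np.atleast_2d(P); return np.c_[P[:,0]*np.cos(a)-P[:,1]*np.sin(a)+p[0],P[:,0]*np.sin(a)+P[:,1]*np.cos(a)+p[1],P[:,2]]
RACK={'peg0':(0,-95,95),'peg1':(0,0,95),'peg2':(0,95,95),'pintle_low':(-70,170,48),'pintle_high':(-70,170,111),'gate':(-70,15,40),'gate_grip':(-70,21,160)}
def fit(obs,x0):  # obs: list of (P local, px, cam)
    f=lambda p:np.concatenate([(proj(pose(P,p),C)[0]-px) for P,px,C in obs])
    r=least_squares(f,x0,loss='soft_l1',f_scale=2); return r.x,f(r.x).reshape(-1,2)
# tumbler lying, axis=yaw direction, origin at foot, mouth +
BOX=np.array([[x,y,z] for x in(0,90) for y in(-29,29) for z in(0,58)],float)
def white(f):
    h=cv2.cvtColor(f,cv2.COLOR_RGB2HSV); return ((h[...,1]<60)&(h[...,2]>110)).astype(np.uint8)
def boxfit(masks,cams,x0):
    def cost(p):
        c=0
        for m,C in zip(masks,cams):
            h=cv2.convexHull((proj(pose(BOX,p),C)*16).astype(np.int32).reshape(-1,1,2)); q=np.zeros_like(m); cv2.fillConvexPoly(q,h,1,shift=4)
            c+=1-(q&m).sum()/max(1,(q|m).sum())
        return c
    b=None
    for yaw in x0[2]:
        S=np.array([[x0[0],x0[1],yaw]]+[[x0[0]+40,x0[1],yaw],[x0[0],x0[1]+40,yaw],[x0[0],x0[1],yaw+25]],float)
        r=minimize(cost,S[0],method='Nelder-Mead',options=dict(initial_simplex=S,xatol=.05,fatol=1e-4))
        if b is None or r.fun<b.fun:b=r
    return b.x,b.fun
E
cat > a.py <<'E'
from h import *
S=cam('scene');D=cam('side')
o=[('peg0',(312,238),S),('peg1',(336,214),S),('peg2',(356,196),S),('pintle_low',(353,181),S),('pintle_high',(354,166),S),('gate',(322,209),S),('gate_grip',(324,185),S),
('pintle_low',(301,172),D),('pintle_high',(305,155),D),('gate',(311,211),D),('gate_grip',(307,179),D)]
x,r=fit([(RACK[a],b,c) for a,b,c in o],[500,100,0]); print('rack',x,r.round(1).tolist())
print('stand',onz((358,139),S,0),onz((255,136),D,0))
fs,fd=grab_frame('scene'),grab_frame('side')
for a,b in [((261,232),(281,265)),((230,273),(299,318))]:
    M=[]
    for f,p in((fs,a),(fd,b)):
        n,l=cv2.connectedComponents(white(f)); M.append((l==l[p[1],p[0]]).astype(np.uint8)); print(M[-1].sum())
    g=onz(a,S,30)[:2]; print(g,onz(b,D,30)[:2])
    print('tumbler',boxfit(M,[S,D],[g[0],g[1],(100,120,145,170)]))
E
python3 a.py
```

```text
rack [620.90126041 -77.59031843  -8.33104979] [[1.6, -2.4], [0.5, 0.3], [1.5, -1.1], [0.3, 0.2], [0.2, 0.3], [-1.2, 3.0], [-2.3, -3.3], [3.7, -0.9], [-0.8, 0.7], [-2.2, 1.1], [0.9, 1.7]]
stand [463.66118193 343.44049109   0.        ] [456.46557776 356.15661609   0.        ]
887
1234
[ 444.13586095 -197.90988278] [ 446.98178828 -199.87979116]
tumbler (array([ 468.0863108 , -233.13897167,  121.9067776 ]), np.float64(0.052715381575418885))
1156
1392
[ 458.35220512 -350.60176008] [ 461.30070701 -354.09429909]
tumbler (array([ 467.77346716, -394.08368199,  100.91358405]), np.float64(0.07001379393067053))
```

```bash
cat > b.py <<'E'
from h import *
T=tool();print(T.round(3))
C=cam('wrist',T)
print('stand',proj([[460,350,0]],C),'gate grip',proj(pose([[-70,21,160]],(620.9,-77.6,-8.3)),C))
f=grab_frame('wrist');cv2.imwrite('pics/w0.png',f[:,:,::-1])
print(place_of('wrist','stand'))
E
python3 b.py
```

```text
[[ 0.00000e+00 -9.02000e-01  4.31000e-01  2.47952e+02]
 [ 0.00000e+00  4.31000e-01  9.02000e-01  5.18834e+02]
 [-1.00000e+00  0.00000e+00  0.00000e+00  2.13992e+02]
 [ 0.00000e+00  0.00000e+00  0.00000e+00  1.00000e+00]]
stand [[284.94732723 336.21198264]] gate grip [[ 64.04791285 549.84011046]]
[{'location': [0.4439, 0.8345], 'p': 0.64}]
```

View pics/w0.png

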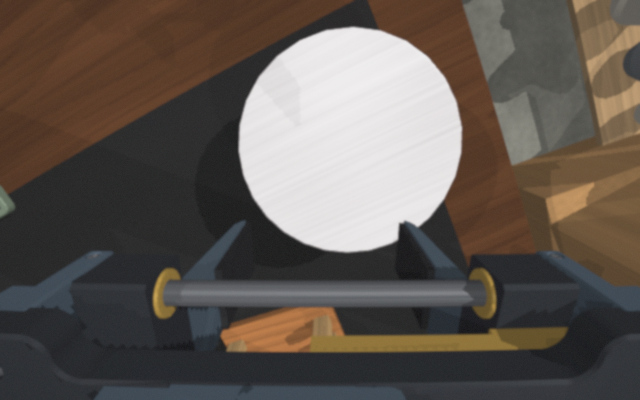

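The disc at (350,140) is a white wheel or bat near the start position, so I'll keep clear of it. The stand is partly hidden at the bottom of the view, at (285,336). I'll move to see it better.

drive_tool --pt "0 0 -10 20 -30 60 91" --pt "0 0 -20 50 -70 86 91" --pt "0 0 -30 85 -115 86 91" --pt "0 0 -40 120 -160 86 91" --pt "0 0 -50 150 -205 86 91" --pt "0 0 -60 180 -245 86 91" --pt "0 0 -68 207 -279 86 91" --pt "0 0 -73 207 -279 86 91" --pt "0 0 -73 207 -279 86 91"

```text
time_s: 2.62
ee_pos: [455.1, 239.4, 300.0]
ee_rot: [107.3, 90.0, 98.8]
force: [0.3, 0.6, 0.4]
gripper_width: 90.8
```

```bash
cat > log.py <<'E'
import json
from workcell import state
def log():
    s=state(); open('fk.txt','a').write(json.dumps([list(s['qpos']),list(s['ee_pos']),list(s['ee_rot'])])+'\n'); return s
E
cat > c.py <<'E'
from h import *
from log import log
log();T=tool();print(T.round(3))
C=cam('wrist',T)
f=grab_frame('wrist');cv2.imwrite('pics/w1.png',f[:,:,::-1])
for d in place_of('wrist','stand'): px=np.array(d['location'])*[640,400]; print(px,onz(px,C,0),d['p'])
E
python3 c.py
```

```text
[[-0.00000e+00  1.49000e-01  9.89000e-01  4.55150e+02]
 [ 0.00000e+00  9.89000e-01 -1.49000e-01  2.39386e+02]
 [-1.00000e+00  0.00000e+00 -0.00000e+00  2.99955e+02]
 [ 0.00000e+00  0.00000e+00  0.00000e+00  1.00000e+00]]
[314.304  87.92 ] [458.3140088  353.88559275   0.        ] 0.97
```

View pics/w1.png

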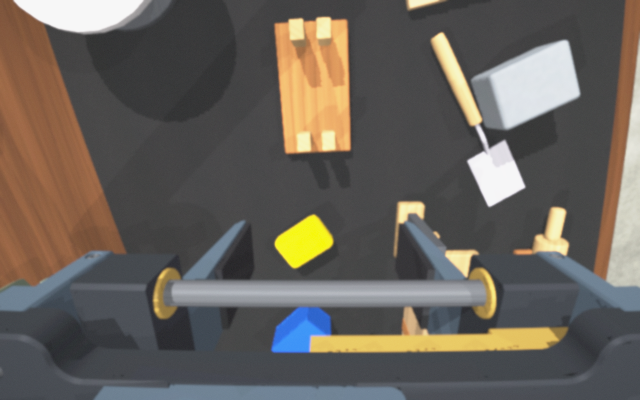

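The stand base has corners at about (275,23), (348,19), (352,150) and (286,153), with cheek pairs at (310,30) and (316,140). I'll zoom in to get the slot precisely.

Run:
```python
import cv2
f=cv2.imread('pics/w1.png')[5:165,260:370]
cv2.imwrite('pics/w1c.png',cv2.resize(f,None,fx=3.7,fy=3.7,interpolation=cv2.INTER_CUBIC))
```

```text
(no output)
```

View pics/w1c.png

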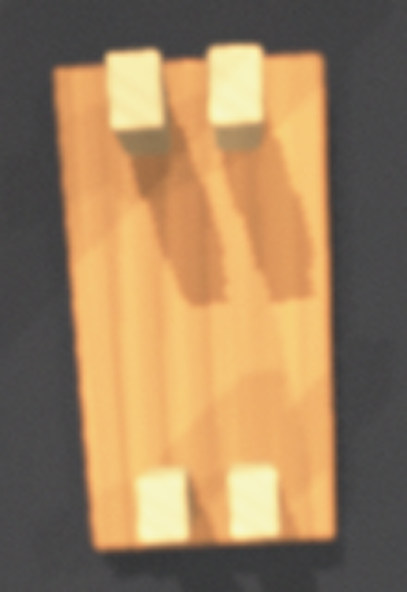

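```bash
cat > d.py <<'E'
from h import *
import json
L=json.loads(open('fk.txt').readlines()[-1]); C=cam('wrist',tool(dict(ee_pos=L[1],ee_rot=L[2])))
o=[((-50,90,14),(54,67)),((50,90,14),(323,53)),((50,-90,14),(335,538)),((-50,-90,14),(94,550)),((-8,70,60),(162,88)),((8,70,60),(211,85)),((-8,-70,60),(187.5,502)),((8,-70,60),(229.5,503))]
O=[(P,np.array(p)/3.7+[260,5],C) for P,p in o]
x,r=fit(O,[458,353,-5]);print(x,r.round(1).tolist())
x,r=fit(O[4:],[458,353,-5]);print(x,r.round(1).tolist())
E
python3 d.py
```

```text
[458.63596446 350.5783325   -5.89822906] [[-0.0, -0.4], [0.1, -0.5], [-0.0, -0.2], [-0.1, -0.4], [0.1, -0.2], [-0.3, -0.1], [-0.1, 1.5], [0.3, 0.7]]
[458.71135498 351.02476599  -5.97014579] [[0.2, -0.6], [-0.2, -0.5], [-0.2, 1.2], [0.2, 0.3]]
```

The stand is at (458.7, 350.7) with yaw -5.9. Next I'll look at the rack and gate from above.

drive_tool --pt "0 0 0 12 -50 0 91" --pt "0 0 0 25 -100 0 91" --pt "0 0 0 37 -150 0 91" --pt "0 0 0 50 -200 0 91" --pt "0 0 0 62 -250 0 91" --pt "0 0 0 75 -300 0 91" --pt "0 0 0 88 -350 0 91" --pt "0 0 0 100 -385 0 91" --pt "0 0 0 100 -385 0 91"

```text
time_s: 3.85
ee_pos: [555.3, -146.4, 299.3]
ee_rot: [-158.3, 90.0, -166.8]
force: [-0.2, 0.3, 0.5]
gripper_width: 91.1
```

```bash
cat > e.py <<'E'
from h import *
from log import log
log();T=tool();print(T.round(3)[:3,3])
C=cam('wrist',T)
f=grab_frame('wrist');cv2.imwrite('pics/w2.png',f[:,:,::-1])
R=(620.9,-77.6,-8.33)
for k,v in RACK.items():
    print(k,proj(pose([v],R),C).round(0).tolist(),[((np.array(d['location'])*[640,400]).round(1).tolist(),d['p']) for d in place_of('wrist',k)])
E
python3 e.py
```

```text
[ 555.286 -146.445  299.336]
peg0 [[366.0, 190.0]] [([369.2, 114.3], 0.85), ([371.3, 25.4], 0.73), ([369.3, 190.2], 0.55)]
peg1 [[369.0, 114.0]] [([369.2, 114.3], 0.85), ([371.3, 25.4], 0.73), ([369.3, 190.2], 0.55)]
peg2 [[372.0, 28.0]] [([369.2, 114.3], 0.85), ([371.3, 25.4], 0.73), ([369.3, 190.2], 0.55)]
pintle_low [[311.0, -30.0]] []
pintle_high [[308.0, -57.0]] []
gate [[313.0, 102.0]] [([314.0, 101.2], 0.97), ([437.4, 260.0], 0.7)]
gate_grip [[308.0, 94.0]] [([309.2, 89.8], 0.6)]
```

View pics/w2.png

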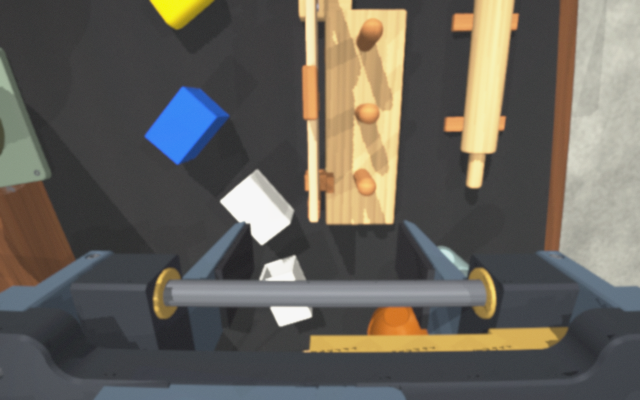

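The rack lies as predicted: gate tab at (310,92), pegs at (370,28), (368,114) and (366,190). I'll refine the rack pose with the board corners and this view.

```bash
cat > f.py <<'E'
from h import *
import json
L=json.loads(open('fk.txt').readlines()[-1]); C=cam('wrist',tool(dict(ee_pos=L[1],ee_rot=L[2])))
f=cv2.imread('pics/w2.png')
o=[((0,-95,95),(369.3,190.2)),((0,0,95),(369.2,114.3)),((0,95,95),(371.3,25.4)),((55,-155,20),(393,224)),((-55,-155,20),(327,225)),((55,155,20),(406,11)),((-70,21,175),(310,92.5))]
x,r=fit([(P,np.array(p),C) for P,p in o],[621,-77,-8]);print(x,r.round(1).tolist())
pts=[v for v,_ in o[:6]]+[(-77,-4,175),(-63,-4,175),(-77,46,175),(-63,46,175)]
q=proj(pose(pts,x),C)
g=cv2.resize(f[0:240,280:430],None,fx=3.3,fy=2.5*1.32,interpolation=cv2.INTER_CUBIC)
g=cv2.resize(f[0:240,270:430],None,fx=2.5,fy=2.5,interpolation=cv2.INTER_CUBIC)
for u,v in q: cv2.drawMarker(g,(int((u-270)*2.5),int(v*2.5)),(0,0,255),0,9,1)
cv2.imwrite('pics/w2c.png',g)
print('grip',pose([[-70,21,160]],x),'pegs',pose([v for v,_ in o[:3]],x).round(1).tolist())
E
python3 f.py
```

```text
[622.5153618  -78.903971    -7.91151672] [[-1.6, 0.1], [0.9, 0.8], [1.3, 3.3], [1.1, -10.6], [-1.2, -10.8], [0.5, -17.9], [-1.1, 2.4]]
grip [[556.07215111 -48.46879804 160.        ]] pegs [[609.4, -173.0, 95.0], [622.5, -78.9, 95.0], [635.6, 15.2, 95.0]]
```

View pics/w2c.png

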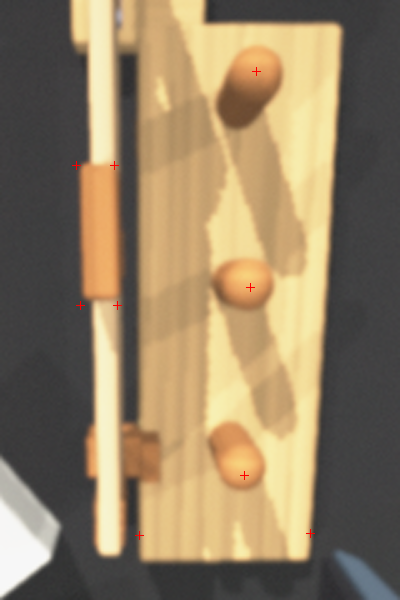

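```bash
cat >> f.py <<'E'
print('---')
o=o[:3]+[((-7,-25,0),(302.4,119.6)),((7,-25,0),(317.6,119.6)),((-7,25,0),(302,65.5)),((7,25,0),(316.8,65.5))]
o=o[:3]+[((a+-70,b+21,175),p) for (a,b,_),p in o[3:]]
x,r=fit([(P,np.array(p),C) for P,p in o],[621,-77,-8]);print(x,r.round(1).tolist())
print('grip',pose([[-70,21,160]],x),'pegs',pose([v for v,_ in o[:3]],x).round(1).tolist())
g=lambda p:np.concatenate([proj(pose([P],p),C)[0]-np.array(q) for P,q in [((a+70,b-21,c),q) for (a,b,c),q in o[3:]]])
from scipy.optimize import least_squares
print('tab alone',least_squares(g,[556,-48,-8]).x)
E
python3 f.py | sed -n '/---/,$p'
```

```text
---
[623.38140177 -77.09983289  -7.45047757] [[-0.5, -1.3], [1.5, -0.9], [1.2, 1.4], [0.5, 1.3], [-0.1, 1.0], [-1.2, -0.6], [-0.7, -1.0]]
grip [[556.69544354 -47.20028481 160.        ]] pegs [[611.1, -171.3, 95.0], [623.4, -77.1, 95.0], [635.7, 17.1, 95.0]]
tab alone [557.0784464  -47.13157303  -8.66017518]
```

drive_tool --pt "0 0 0 1 50 0 60" --pt "0 0 0 1.5 99 -20 60" --pt "0 0 0 1.5 99 -60 60" --pt "0 0 0 1.5 99 -100 60" --pt "0 0 0 1.5 99 -135 60" --pt "0 0 0 1.5 99 -156 60" --pt "0 0 0 1.5 99 -156 60" --pt "0 0 0 1.5 99 -156 30" --grip_force 25

```text
time_s: 5.25
ee_pos: [556.9, -44.9, 145.4]
ee_rot: [4.9, 89.9, -3.5]
force: [-0.1, 0.4, 0.1]
gripper_width: 52.6
```

drive_tool --pt "0 0 0 0 0 0 20" --pt "0 0 0 0 0 0 10" --pt "0 0 0 0 0 0 5" --pt "0 0 0 0 0 0 5" --pt "0 0 0 0 0 0 5" --pt "0 0 0 0 0 0 5" --grip_force 25

```text
time_s: 6.0
ee_pos: [556.8, -44.9, 145.6]
ee_rot: [5.3, 89.9, -3.1]
force: [-0.9, -0.2, 2.1]
gripper_width: 14.0
```

drive_tool --pt "0 0 0 0 0 8 5" --pt "0 0 0 0 0 16 5" --pt "0 0 0 0 0 24 5" --pt "0 0 0 0 0 27 5" --pt "0 0 0 0 0 28 5" --pt "0 0 0 0 0 28 5"

```text
time_s: 6.75
ee_pos: [556.6, -44.9, 173.5]
ee_rot: [5.4, 89.9, -3.0]
force: [-0.2, -0.0, -3.5]
gripper_width: 13.8
```

Run:
```python
from h import *
from log import log
s=log(); print(s['torque'],s['force'])
A=ray((331,75),cam('scene'));B=ray((178,92),cam('side'))
M=np.c_[A[1],-B[1]];t=np.linalg.lstsq(M,B[0]-A[0],rcond=None)[0];print('disc',A[0]+t[0]*A[1],B[0]+t[1]*B[1])
for n in('scene','side'):
    cv2.imwrite(f'pics/{n}1.png',grab_frame(n)[:,:,::-1])
a=cv2.imread('pics/scene1.png')[110:290,220:420];b=cv2.imread('pics/side1.png')[110:290,220:420]
cv2.imwrite('pics/lift.png',cv2.resize(np.hstack([a,b]),None,fx=2,fy=2,interpolation=cv2.INTER_CUBIC))
```

```text
[-0.1351172   0.04421352  0.01281923] [-0.17015566 -0.02831115 -3.4802058 ]
disc [221.66358183 554.34975783  82.38035272] [221.52838539 555.39731942  84.02853944]
```

View pics/lift.png

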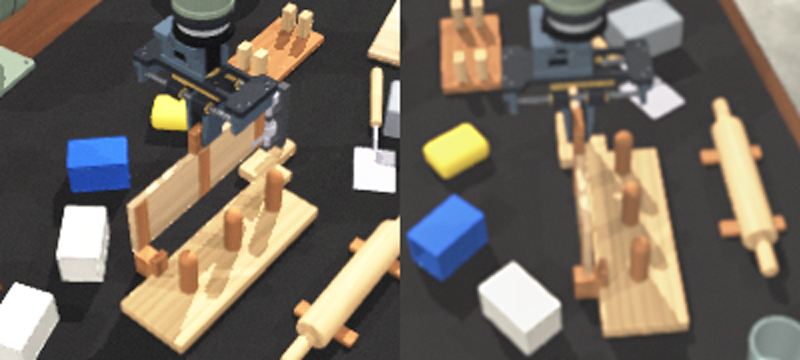

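The gate is lifted 28 mm and level. Now I'll move it forward off the pins, then up.

drive_tool --pt "0 0 0 -10 1.4 0 5" --pt "0 0 0 -25 3.4 0 5" --pt "0 0 0 -40 5.5 0 5" --pt "0 0 0 -55 7.5 0 5" --pt "0 0 0 -60 8 10 5" --pt "0 0 0 -60 20 45 5" --pt "0 0 0 -60 60 60 5" --pt "0 0 0 -70 110 60 5" --pt "0 0 0 -75 155 60 5"

```text
time_s: 7.98
ee_pos: [481.6, 111.6, 234.6]
ee_rot: [16.6, 89.8, 8.2]
force: [-0.2, -0.5, -3.7]
gripper_width: 13.7
```

drive_tool --pt "0 0 1 -5 50 0 5" --pt "0 0 2 -10 100 0 5" --pt "0 0 2.5 -15 150 0 5" --pt "0 0 2.5 -20 200 0 5" --pt "0 0 2.5 -22.3 235 0 5" --pt "0 0 2.5 -22.3 244 -20 5" --pt "0 0 2.5 -22.3 244 -48 5" --pt "0 0 2.5 -22.3 244 -48 5" --pt "0 0 2.5 -22.3 244 -48 5"

```text
time_s: 9.1
ee_pos: [460.1, 356.0, 188.0]
ee_rot: [26.6, 89.6, 20.8]
force: [0.3, -0.6, -2.5]
gripper_width: 13.8
```

```bash
cat > g.py <<'E'
from h import *
from log import log
import sys
s=log();T=tool(s);print(s['ee_pos'].round(1),'jaw yaw',np.degrees(np.arctan2(T[1,2],T[0,2])),'torque',s['torque'].round(2))
ims=[]
x0=[int(a) for a in sys.argv[1:]]
for n,(u,v) in zip(('scene','side'),(x0[:2],x0[2:4])):
    f=grab_frame(n)[:,:,::-1]; ims.append(f[v-70:v+70,u-66:u+66])
cv2.imwrite(f'pics/{x0[4]}.png',cv2.resize(np.hstack(ims),None,fx=3,fy=3,interpolation=cv2.INTER_CUBIC))
E
python3 g.py 345 125 250 120 10
```

```text
[460.1 356.  188. ] jaw yaw -5.8708521275499965 torque [-0.07  0.04 -0.02]
```

View pics/10.png

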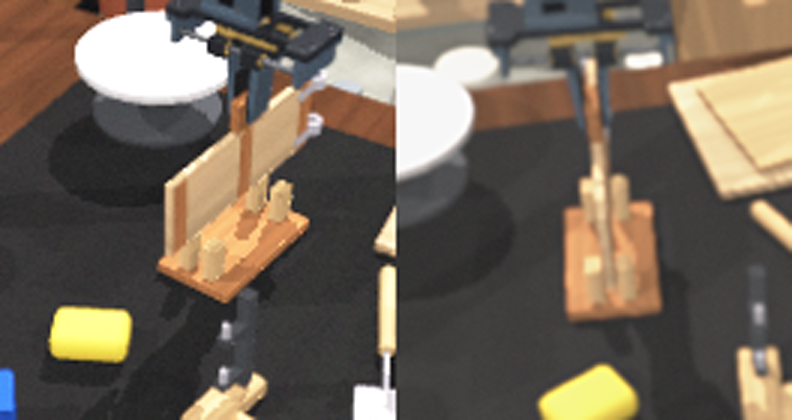

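It is aligned over the slot. Lowering.

drive_tool --pt "0 0 0 -0.8 0 -10 5" --pt "0 0 0 -0.8 0 -20 5" --pt "0 0 0 -0.8 0 -30 5" --pt "0 0 0 -0.8 0 -40 5" --pt "0 0 0 -0.8 0 -50 5" --pt "0 0 0 -0.8 0 -58 5" --pt "0 0 0 -0.8 0 -64 5" --pt "0 0 0 -0.8 0 -66 5" --pt "0 0 0 -0.8 0 -66 5"

```text
time_s: 10.32
ee_pos: [459.4, 356.1, 122.4]
ee_rot: [28.4, 89.6, 22.5]
force: [0.8, -0.7, -4.4]
gripper_width: 13.9
```

Still free, with lateral force near zero. I'll go down in small steps until it touches.

drive_tool --pt "0 0 0 0 0 -1.5 5" --pt "0 0 0 0 0 -3 5" --pt "0 0 0 0 0 -4 5" --pt "0 0 0 0 0 -4 5"

```text
time_s: 10.82
ee_pos: [459.7, 356.7, 119.6]
ee_rot: [34.6, 89.5, 28.7]
force: [-2.1, 0.5, 6.0]
gripper_width: 13.9
```

drive_tool --pt "0 0 0 0 0 0 18" --pt "0 0 0 0 0 0 30" --pt "0 0 0 0 0 0 40" --pt "0 0 0 0 0 15 50" --pt "0 0 0 0 0 50 60" --pt "0 0 0 0 0 100 80" --pt "0 0 0 0 0 150 91" --pt "0 0 0 0 0 190 91" --pt "0 0 0 0 0 190 91"

```text
time_s: 11.95
ee_pos: [461.1, 357.6, 314.6]
ee_rot: [38.3, 88.9, 32.4]
force: [0.1, -0.2, 0.2]
gripper_width: 90.5
```

```bash
python3 g.py 345 125 250 120 11
python3 - <<'E'
from h import *
from log import log
import json
L=[json.loads(l) for l in open('fk.txt')]
for q,p,r in L: 
    R=Ro.from_euler('xyz',r,degrees=True).as_matrix(); print(np.round(q,1),np.round(p,1),'x',R[:,0].round(2),'z',R[:,2].round(2))
E
```

```text
[461.1 357.6 314.6] jaw yaw -5.8881477940974545 torque [-0.04  0.06 -0.  ]
[26.5 10.3 88.3  0.  81.4 35. ] [455.1 239.4 300. ] x [-0.  0. -1.] z [ 0.99 -0.15 -0.  ]
[-15.9  16.   80.8  -0.   83.3  -7.4] [ 555.3 -146.4  299.3] x [-0. -0. -1.] z [ 0.99 -0.15 -0.  ]
[-5.8 18.4 95.6  0.  65.9  2.5] [556.6 -44.9 173.5] x [ 0. -0. -1.] z [ 0.99 -0.14  0.  ]
[36.7 19.7 91.4 -0.1 68.5 42.6] [460.1 356.  188. ] x [ 0.01  0.   -1.  ] z [ 0.99 -0.1   0.01]
[36.7 16.  78.6 -0.1 84.3 42.6] [461.1 357.6 314.6] x [ 0.02  0.01 -1.  ] z [ 0.99 -0.1   0.01]
```

View pics/11.png

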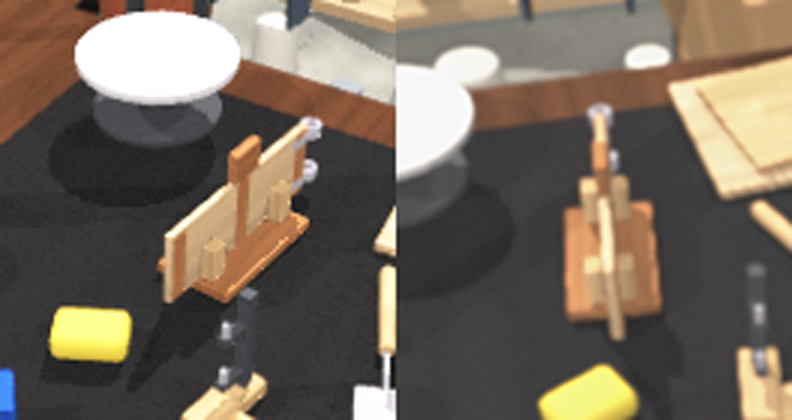

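The gate is parked upright in the stand. I'll go and look at the tumblers from above.

drive_tool --pt "0 0 0 0 -50 0 91" --pt "0 0 0 0 -105 0 91" --pt "0 0 0 0 -160 0 91" --pt "0 0 0 0 -215 0 91" --pt "0 0 0 0 -270 0 91" --pt "0 0 0 0 -325 0 91" --pt "0 0 0 0 -380 0 91" --pt "0 0 0 0 -435 0 91" --pt "0 0 0 0 -490 0 91" --pt "0 0 0 0 -540 0 91"

```text
time_s: 13.3
ee_pos: [458.5, -185.1, 308.6]
ee_rot: [51.8, 89.5, 45.9]
force: [1.2, 0.1, -0.6]
gripper_width: 91.1
```

drive_tool --pt "0 0 0 0 -50 0 91" --pt "0 0 0 0 -100 0 91" --pt "0 0 0 0 -150 0 91" --pt "0 0 0 0 -200 0 91" --pt "0 0 0 0 -240 0 91" --pt "0 0 0 0 -250 0 91" --pt "0 0 0 0 -250 0 91"

```text
time_s: 14.18
ee_pos: [458.2, -434.6, 307.1]
ee_rot: [71.5, 89.5, 65.6]
force: [-0.7, 0.6, 0.2]
gripper_width: 91.1
```

```bash
cat > t.py <<'E'
from h import *
from log import log
s=log();T=tool(s);print(s['ee_pos'].round(1),s['qpos'].round(1))
C=cam('wrist',T)
f=grab_frame('wrist')
cams=[cam('scene'),cam('side')];fr=[grab_frame('scene'),grab_frame('side')]
for g in ([445,-197],[459,-350]):
    for CC,F in ((cams,fr),([C],[f])):
        M=[]
        for c,F_ in zip(CC,F):
            p=proj([[g[0],g[1],35]],c)[0].round().astype(int)
            n,l=cv2.connectedComponents(white(F_)); p=np.clip(p,0,[639,399]); M.append((l==l[p[1],p[0]]).astype(np.uint8)); print(p,M[-1].sum())
        print(boxfit(M,CC,[g[0]+15,g[1]-38,(100,115,130)]))
v=f[:,:,::-1].copy();cv2.imwrite('pics/w3.png',v)
E
python3 t.py
```

```text
[ 458.2 -434.6  307.1] [-44.8  21.6  71.6   0.5  87.1 -38.9]
[261 231] 908
[280 263] 129440
(array([ 466.4156261 , -232.79917288,  120.80032559]), np.float64(1.005674792261281))
[294   0] 1402
(array([ 468.68748513, -231.43427461,  120.64548895]), np.float64(0.0035637918745545782))
[230 272] 1157
[298 316] 1395
(array([ 468.15361457, -394.60491948,  101.35158039]), np.float64(0.0713332408501437))
[317 110] 3311
(array([ 469.80689735, -392.80734951,  102.00574922]), np.float64(0.06855934762911509))
```

View pics/w3.png

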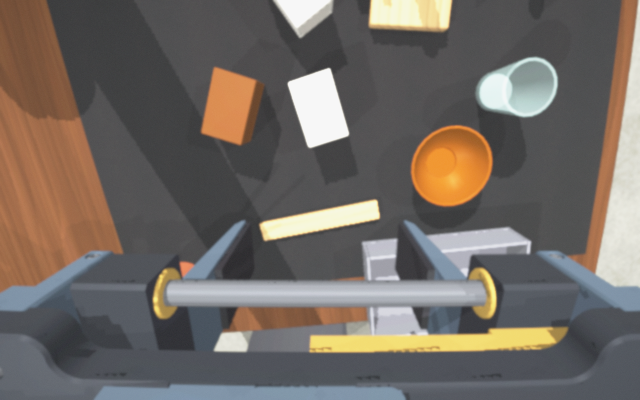

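The view shows T2 at (318,108), the brown look-alike at (232,105), the bowl at (450,165) and the lath. The tumbler poses agree across cameras. I'll plan tilted grasps and check them with a kinematic model.

```bash
cat > kin.py <<'E'
from h import *
import json
def fkm(q,p):
    q=np.radians(q); a1,L2,a3,L3,d1,lt,lat=p
    Rz=lambda a:Ro.from_euler('z',a).as_matrix(); Ry=lambda a:Ro.from_euler('y',a).as_matrix()
    A=Rz(q[0]); B=A@Ry(q[1]); Cc=A@Ry(q[1]+q[2]); W=Cc@Rz(q[3])@Ry(q[4])@Rz(q[5])
    P=A@[a1,lat,d1]+B@[0,0,L2]+Cc@[a3,0,L3]+W@[0,0,lt]
    # tool x along W z ; jaw axis?
    return P,W
def loadfk():
    L=[json.loads(l) for l in open('fk.txt')]
    L.insert(0,[[63.312,18.312,89.639,0,72.044,-1.146],[247.933,518.818,213.976],[179.57522035,89.89938432,-115.97014488]])
    return L
def fitk():
    L=loadfk(); prior=np.array([0,400,0,400,400,200,10.]); sg=np.array([100,200,30,200,200,100,30.])
    f=lambda p:np.r_[np.concatenate([fkm(q,p)[0]-np.array(x) for q,x,_ in L]),(p-prior)/sg*.2]
    r=least_squares(f,prior); return r.x,np.abs(r.fun[:-7]).max()
# tool frame: x=Wz ; find constant M with R=W@M
def M():
    L=loadfk();p,_=fitk(); q,_,r=L[1]; return fkm(q,p)[1].T@Ro.from_euler('xyz',r,degrees=True).as_matrix()
LO=np.array([-177.97,-48.28,12.27,-77.06,2.81,-146.56]);HI=np.array([177.97,115.42,149.76,257.06,150.46,146.56])
def ik(Rt,tcp,q0,p,m):
    def f(q):
        P,W=fkm(q,p); return np.r_[(P-tcp)/5,(W@m-Rt).ravel()*60]
    r=least_squares(f,np.clip(q0,LO+.1,HI-.1),bounds=(LO,HI)); return r.x,r.cost
def lying(foot,yaw,m=35,h=31,phi=45,back=0):
    c=np.radians(yaw);a=np.array([np.cos(c),np.sin(c),0]);z=np.array([0,0,1.]);ph=np.radians(phi)
    x=a*np.sin(ph)-z*np.cos(ph); zz=np.cross(a,z); y=np.cross(zz,x); R=np.c_[x,y,zz]
    g=np.r_[foot,0]+a*m; g[2]=h; return R,g+x*(19-back)
def over(peg,yaw,m=35,phi=45,up=0,h=31):
    # final: tumbler axis down, foot at board+90+up; grasp m from foot, h-29 offset
    c=np.radians(yaw);u=np.array([np.cos(c),np.sin(c),0]);z=np.array([0,0,1.]);ph=np.radians(phi)
    x=u*np.cos(ph)-z*np.sin(ph); zz=np.cross(z,u); y=np.cross(zz,x); R=np.c_[x,y,zz]
    g=np.r_[peg,0]-u*(h-29); g[2]=110-m+up; return R,g+x*19
E
cat > k1.py <<'E'
from kin import *
p,e=fitk();m=M();print(p.round(1),e,m.round(2).tolist())
q=state()['qpos']
for nm,(R,t) in dict(t2pre=lying([469.3,-393.3],101.7,back=100),t2=lying([469.3,-393.3],101.7),t1=lying([468.4,-232],120.8),p0up=over([611.1,-171.3],-7.5,up=110),p0=over([611.1,-171.3],-7.5),p1=over([623.4,-77.1],-7.5)).items():
    s,c=ik(R,t,q,p,m);print(nm,t.round(1),s.round(0),round(c,3),'rotvec from now',Ro.from_matrix(R@tool()[:3,:3].T).as_rotvec(degrees=True).round(1))
E
python3 k1.py
```

```text
[  0.  591.8  25.2 417.  139.6 335.   11.5] 0.009631454279997342 [[-0.0, -0.0, -1.0], [0.0, 1.0, -0.0], [1.0, -0.0, -0.0]]
t2pre [ 473.8 -415.1   88.3] [-52.  51.  63.  19. 107. -65.] 0.0 rotvec from now [44.7  2.6 16.8]
t2 [ 459.5 -345.9   17.6] [-50.  49.  77.  20.  94. -67.] 0.0 rotvec from now [44.7  2.6 16.8]
t1 [ 443.6 -190.4   17.6] [-36.  44.  91.  16.  88. -74.] 0.0 rotvec from now [44.2 10.1 34.9]
p0up [ 622.4 -172.8  171.6] [ -20.   12.  119.   48.   10. -147.] 8.314 rotvec from now [-39.4 -30.8  83.2]
p0 [ 622.4 -172.8   61.6] [ -17.   20.  120.   50.    3. -147.] 95.707 rotvec from now [-39.4 -30.8  83.2]
p1 [634.7 -78.6  61.6] [ -6.  20. 121. -77.   3. -12.] 75.947 rotvec from now [-39.4 -30.8  83.2]
```

```bash
cat > k2.py <<'E'
from kin import *
p,e=fitk();m=M();q=state()['qpos'];FL=np.diag([1,-1,-1.])
def best(R,t):
    b=None
    for q4 in (-60,0,60,120,180,240):
        for q6 in(-90,0,90):
            s,c=ik(R,t,[np.degrees(np.arctan2(t[1],t[0])),30,95,q4,50,q6],p,m)
            if c<.01:
                mg=min((s-LO).min(),(HI-s).min()); 
                if b is None or mg>b[0]: b=(mg,s.round(0).tolist())
    return b
for phi in(30,45,60):
  for fl in(0,1):
    F=FL if fl else np.eye(3)
    R,t=lying([469.3,-393.3],101.7,phi=phi); bp=best(R@F,t)
    print('phi',phi,'flip',fl,'pick',bp)
    if bp is None: continue
    for yaw in range(-170,190,20):
        R,t=over([611.1,-171.3],yaw,phi=phi); b=best(R@F,t)
        if b: print('   ',yaw,round(b[0]),b[1])
E
time python3 k2.py
```

```text
phi 30 flip 0 pick (np.float64(64.43989305635075), [-47.0, 42.0, 85.0, 15.0, 79.0, -65.0])
    -170 27 [-9.0, 61.0, 52.0, -19.0, 123.0, 69.0]
    -150 38 [-3.0, 57.0, 62.0, -31.0, 113.0, 59.0]
    -130 36 [2.0, 52.0, 74.0, -41.0, 100.0, 53.0]
    -110 26 [6.0, 47.0, 88.0, -51.0, 85.0, 50.0]
    -90 12 [9.0, 41.0, 102.0, -65.0, 71.0, 52.0]
    -50 12 [4.0, 33.0, 128.0, 245.0, 50.0, 70.0]
    -30 14 [-7.0, 31.0, 136.0, 207.0, 49.0, 83.0]
    -10 12 [-22.0, 31.0, 138.0, 166.0, 49.0, 93.0]
    10 18 [-34.0, 32.0, 132.0, 127.0, 49.0, 105.0]
    30 28 [-41.0, 35.0, 121.0, 94.0, 55.0, 118.0]
    50 21 [-43.0, 39.0, 108.0, 71.0, 66.0, 126.0]
    70 18 [-41.0, 44.0, 94.0, 55.0, 80.0, 129.0]
    90 19 [-37.0, 50.0, 80.0, 44.0, 95.0, 128.0]
    110 23 [-32.0, 55.0, 67.0, 34.0, 108.0, 123.0]
    130 31 [-27.0, 60.0, 56.0, 23.0, 120.0, 114.0]
    150 23 [-21.0, 63.0, 49.0, 10.0, 128.0, 101.0]
    170 22 [-15.0, 63.0, 48.0, -5.0, 129.0, 84.0]
phi 30 flip 1 pick (np.float64(31.76419220561732), [-47.0, 42.0, 85.0, 15.0, 79.0, 115.0])
    -170 27 [-9.0, 61.0, 52.0, -19.0, 123.0, -111.0]
    -150 25 [
[... 3679 characters left out ...]
, -123.0]
    -130 12 [-5.0, 40.0, 83.0, -25.0, 77.0, -135.0]
    -110 0 [-3.0, 36.0, 91.0, -31.0, 66.0, -147.0]
    -30 4 [-12.0, 23.0, 117.0, -38.0, 14.0, 143.0]
    -10 8 [-19.0, 23.0, 118.0, 24.0, 11.0, 58.0]
    10 20 [-25.0, 24.0, 115.0, 48.0, 23.0, 13.0]
    30 34 [-29.0, 27.0, 110.0, 46.0, 36.0, -6.0]
    50 47 [-31.0, 30.0, 103.0, 40.0, 50.0, -18.0]
    70 55 [-31.0, 34.0, 94.0, 34.0, 62.0, -30.0]
    90 63 [-29.0, 38.0, 86.0, 27.0, 73.0, -41.0]
    110 67 [-27.0, 42.0, 79.0, 20.0, 83.0, -53.0]
    130 61 [-23.0, 44.0, 73.0, 13.0, 90.0, -66.0]
    150 56 [-19.0, 46.0, 70.0, 5.0, 94.0, -80.0]
    170 52 [-15.0, 46.0, 69.0, -3.0, 95.0, -95.0]
real	0m49.708s
user	0m49.987s
sys	0m0.104s
```

```bash
cat > k3.py <<'E'
from kin import *
import sys
p,e=fitk();m=M();q=state()['qpos'];T=tool();PHI=55
def show(nm,R,t):
    global q
    s,c=ik(R,t,q,p,m); 
    rv=Ro.from_matrix(R@T[:3,:3].T).as_rotvec(degrees=True)
    print(nm,'turn',rv.round(1),'shift',(t-T[:3,3]).round(1),'tcp',t.round(1),'q',s.round(0),round(c,3)); q=s
RK=(623.4,-77.1,-7.5)
PEG=[pose([[0,y,0]],RK)[0,:2] for y in(-95,0,95)]
T2=([469.3,-393.3],101.7);T1=([468.4,-232],120.8)
if __name__=='__main__':
    for nm,b in(('pre',90),('grasp',0)): show(nm,*lying(*T2,phi=PHI,back=b))
    R,t=lying(*T2,phi=PHI); show('lift',R,t+[0,0,130])
    for u in(110,0): show('peg0',*over(PEG[0],-97.5,phi=PHI,up=u))
    for nm,b in(('pre',90),('grasp',0)): show('T1'+nm,*lying(*T1,phi=PHI,back=b))
    for u in(110,0): show('peg1',*over(PEG[1],-97.5,phi=PHI,up=u))
E
python3 k3.py
```

```text
pre turn [54.7  3.1 16.3] shift [  15.3   17.6 -236.9] tcp [ 474.  -416.    71.7] q [-53.  57.  58.  23. 116. -65.] 0.0
grasp turn [54.7  3.1 16.3] shift [   0.4   89.8 -288.5] tcp [ 459.  -343.8   20.1] q [-51.  55.  72.  23. 104. -68.] 0.0
lift turn [54.7  3.1 16.3] shift [   0.4   89.8 -158.5] tcp [ 459.  -343.8  150.1] q [-51.  47.  68.  25. 114. -63.] 0.0
peg0 turn [-35.1   4.4  -1.7] shift [ 151.2  253.5 -139.2] tcp [ 609.8 -180.1  169.4] q [ -0.  28.  90. -37.  71.  22.] 0.0
peg0 turn [-35.1   4.4  -1.7] shift [ 151.2  253.5 -249.2] tcp [ 609.8 -180.1   59.4] q [ -0.  35.  96. -40.  61.  31.] 0.0
T1pre turn [54.1 12.2 33.9] shift [  21.6  181.7 -236.9] tcp [ 480.3 -251.9   71.7] q [-39.  50.  73.  17. 109. -72.] 0.0
T1grasp turn [54.1 12.2 33.9] shift [ -16.2  245.  -288.5] tcp [ 442.5 -188.6   20.1] q [-37.  49.  87.  18.  97. -75.] 0.0
peg1 turn [-35.1   4.4  -1.7] shift [ 163.6  347.7 -139.2] tcp [622.2 -85.9 169.4] q [  8.  30.  87. -35.  77.  28.] 0.0
peg1 turn [-35.1   4.4  -1.7] shift [ 163.6  347.7 -249.2] tcp [622.2 -85.9  59.4] q [  8.  36.  93. -37.  66.  36.] 0.0
```

drive_tool --pt "8 0.5 2.4 3 0 -15 80" --pt "16 0.9 4.8 6 0 -30 80" --pt "24 1.4 7.2 9 0 -50 78" --pt "32 1.8 9.5 12 0 -70 78" --pt "40 2.3 12 15 5 -90 78" --pt "48 2.7 14.3 15 10 -110 78" --pt "54.7 3.1 16.3 15 17 -130 78" --pt "54.7 3.1 16.3 15 17 -160 78" --pt "54.7 3.1 16.3 15 17 -190 78" --pt "54.7 3.1 16.3 15 17 -190 78"

```text
time_s: 15.58
ee_pos: [473.6, -415.0, 117.1]
ee_rot: [90.2, 34.8, 101.9]
force: [-0.2, 0.2, -0.1]
gripper_width: 78.1
```

```bash
cat > chk.py <<'E'
from k3 import *
from log import log
s=log();print(s['qpos'].round(1),s['ee_pos'].round(1),'F',s['force'].round(1),s['torque'].round(2),s['gripper_width'].round(1),s['time_s'])
p,e=fitk();print('fk err',e,p.round(1));
E
python3 chk.py; python3 k3.py | head -3
python3 - <<'E'
import sys;sys.path.insert(0,'.')
from h import *
S=cam('scene');D=cam('side');fs,fd=grab_frame('scene'),grab_frame('side')
for g in([445,-194],[459,-350]):
  for C,f in((S,fs),(D,fd)):
    p=proj([[g[0],g[1],58]],C)[0].round().astype(int); n,l=cv2.connectedComponents(white(f)); m=(l==l[p[1],p[0]]); print(g,f[p[1],p[0]],m.sum(),np.argwhere(m).mean(0).round(1))
E
```

```text
pre turn [-0.2 -0.2 -0.1] shift [  0.4  -1.  -45.3] tcp [ 474.  -416.    71.7] q [-53.  57.  57.  23. 116. -64.] 0.0
grasp turn [-0.2 -0.2 -0.1] shift [-14.6  71.2 -97. ] tcp [ 459.  -343.8   20.1] q [-51.  55.  72.  23. 104. -68.] 0.0
lift turn [-0.2 -0.2 -0.1] shift [-14.6  71.2  33. ] tcp [ 459.  -343.8  150.1] q [-51.  47.  68.  25. 114. -63.] 0.0
[445, -194] [255 255 254] 903 [231.5 261.3]
[445, -194] [240 238 228] 28867 [264.8 249.1]
[459, -350] [255 255 254] 982 [271.3 231.3]
[459, -350] [165 177 153] 28867 [264.8 249.1]Traceback (most recent call last):
  File "chk.py", line 3, in <module>
    s=log();print(s['qpos'].round(1),s['ee_pos'].round(1),'F',s['force'].round(1),s['torque'].round(2),s['gripper_width'].round(1),s['time_s'])
                                                                                                       ^^^^^^^^^^^^^^^^^^^^^^^^
AttributeError: 'float' object has no attribute 'round'
```

The tumblers haven't moved. Going on to grasp T2.

drive_tool --pt "0 0 0 0.4 -1 -25 78" --pt "0 0 0 0.4 -1 -45 78" --pt "0 0 0 -3 15 -57 78" --pt "0 0 0 -6 31 -68 78" --pt "0 0 0 -9.5 47 -80 78" --pt "0 0 0 -12.5 60 -89 78" --pt "0 0 0 -14.6 70.5 -96 78" --pt "0 0 0 -14.6 71 -96.5 78" --pt "0 0 0 -14.6 71 -96.5 78" --grip_force 30

```text
time_s: 16.8
ee_pos: [459.8, -345.5, 23.4]
ee_rot: [90.0, 35.1, 101.8]
force: [-0.3, -0.1, -0.4]
gripper_width: 78.3
```

drive_tool --pt "0 0 0 0 0 0 66" --pt "0 0 0 0 0 0 60" --pt "0 0 0 0 0 0 50" --pt "0 0 0 0 0 0 50" --pt "0 0 0 0 0 0 50"

```text
time_s: 17.42
ee_pos: [459.7, -345.8, 23.6]
ee_rot: [90.0, 35.1, 101.7]
force: [-0.4, -1.6, 1.6]
gripper_width: 57.8
```

```bash
sed -i 's/.gripper_width..round(1)/"gripper_width"]/; s/s\["gripper_width"\]\]/s["gripper_width"]/' chk.py; sed -i "s/s\['force'\].*$/s['force'].round(1))/" chk.py
cat > k4.py <<'E'
from k3 import *
import k3,sys
# grasp parameters from the actual pose at grasp
def gp(foot,yaw):
    T=tool();g=T[:3,3]-19*T[:3,0];c=np.radians(yaw);a=np.array([np.cos(c),np.sin(c)])
    return (g[:2]-foot)@a,g[2],np.degrees(np.arcsin(T[:2,0]@a)), (g[:2]-foot)@[-a[1],a[0]]
E
python3 - <<'E'
import sys;sys.path.insert(0,'.')
from k4 import *
m_,h,phi,lat=gp(*T2);print(m_,h,phi,lat)
T=tool();R0=T[:3,:3]
show('lift',R0,T[:3,3]+[0,0,150])
for u in(110,0): show('peg0',*over(PEG[0],-97.5,phi=phi,up=u,m=m_,h=h))
E
python3 chk.py
```

```text
32.89527843940146 34.48643380756503 54.902002640039946 -0.28469780859235716
lift turn [0. 0. 0.] shift [  0.   0. 150.] tcp [ 459.7 -345.8  173.6] q [-51.  46.  66.  25. 117. -62.] 0.0
peg0 turn [-90.3  -3.3 -15.1] shift [150.5 169.1 148. ] tcp [ 610.3 -176.7  171.6] q [  0.  28.  90. -37.  72.  23.] 0.0
peg0 turn [-90.3  -3.3 -15.1] shift [150.5 169.1  38. ] tcp [ 610.3 -176.7   61.6] q [  0.  35.  96. -40.  62.  31.] 0.0
[-50.8  54.5  71.9  22.9 104.1 -67.5] [ 459.7 -345.8   23.6] F [-0.4 -1.6  1.6]
fk err 0.001997780636202151 [ -0.  591.8  25.2 417.  140.3 335.7  11.5]
```

drive_tool --pt "0 0 0 0 0 8 50" --pt "0 0 0 0 0 25 50" --pt "0 0 0 0 0 50 50" --pt "0 0 0 0 0 80 50" --pt "0 0 0 0 0 110 50" --pt "0 0 0 0 0 150 50" --pt "0 0 0 0 0 190 50" --pt "0 0 0 0 0 210 50" --pt "0 0 0 0 0 210 50"

```text
time_s: 18.55
ee_pos: [459.9, -346.0, 235.1]
ee_rot: [89.9, 35.3, 101.7]
force: [0.7, 0.9, -2.7]
gripper_width: 57.7
```

drive_tool --pt "-9 -0.3 -1.5 10 12 0 50" --pt "-18 -0.7 -3 25 29 0 50" --pt "-27 -1 -4.5 40 46 0 50" --pt "-36 -1.3 -6 57 63 0 50" --pt "-45 -1.7 -7.6 73 80 0 50" --pt "-54 -2 -9 90 98 0 50" --pt "-63 -2.3 -10.5 105 116 0 50" --pt "-72 -2.6 -12 120 134 0 50" --pt "-81 -3 -13.6 136 152 0 50" --pt "-90.3 -3.3 -15.1 150 169 0 50"

```text
time_s: 19.8
ee_pos: [609.3, -175.7, 233.7]
ee_rot: [-90.2, 54.4, -97.6]
force: [-0.6, 0.1, -2.3]
gripper_width: 57.2
```

```bash
cat > pl.py <<'E'
from k4 import *
import sys
i=int(sys.argv[1]);m_,h,phi=map(float,sys.argv[2:5])
for u in(110,40,0): show('peg%d up%d'%(i,u),*over(PEG[i],-97.5,phi=phi,up=u,m=m_,h=h))
E
python3 chk.py; python3 pl.py 0 32.9 34.5 54.9
```

```text
[  0.6  25.3  85.  -36.   78.2  18.3] [ 609.3 -175.7  233.7] F [-0.6  0.1 -2.3]
fk err 0.0019442931042021883 [ -0.  591.8  25.2 417.  140.3 335.7  11.5]
peg0 up110 turn [ 0.4 -0.2 -0. ] shift [  1.   -0.9 -62.1] tcp [ 610.3 -176.7  171.6] q [  0.  28.  90. -37.  72.  23.] 0.0
peg0 up40 turn [ 0.4 -0.2 -0. ] shift [   1.    -0.9 -132.1] tcp [ 610.3 -176.7  101.6] q [  0.  32.  94. -39.  65.  28.] 0.0
peg0 up0 turn [ 0.4 -0.2 -0. ] shift [   1.    -0.9 -172.1] tcp [ 610.3 -176.7   61.6] q [  0.  35.  96. -40.  62.  31.] 0.0
```

drive_tool --pt "0.2 0 0 1 -1 -15 50" --pt "0.4 -0.2 0 1 -1 -35 50" --pt "0.4 -0.2 0 1 -1 -60 50" --pt "0.4 -0.2 0 1 -1 -82 50" --pt "0.4 -0.2 0 1 -1 -82 50"

```text
time_s: 20.42
ee_pos: [608.3, -177.4, 148.9]
ee_rot: [-90.6, 54.9, -98.0]
force: [0.4, -0.6, -1.5]
gripper_width: 58.2
```

```bash
python3 pl.py 0 32.9 34.5 54.9; python3 g.py 325 215 330 215 12
```

```text
peg0 up110 turn [-0.  -0.3  0. ] shift [ 2.   0.7 22.6] tcp [ 610.3 -176.7  171.6] q [  0.  28.  90. -37.  72.  23.] 0.0
peg0 up40 turn [-0.  -0.3  0. ] shift [  2.    0.7 -47.4] tcp [ 610.3 -176.7  101.6] q [  0.  32.  94. -39.  65.  28.] 0.0
peg0 up0 turn [-0.  -0.3  0. ] shift [  2.    0.7 -87.4] tcp [ 610.3 -176.7   61.6] q [  0.  35.  96. -40.  62.  31.] 0.0
[ 608.3 -177.4  148.9] jaw yaw -7.528596013707549 torque [ 0.51 -0.03 -0.02]
```

View pics/12.png

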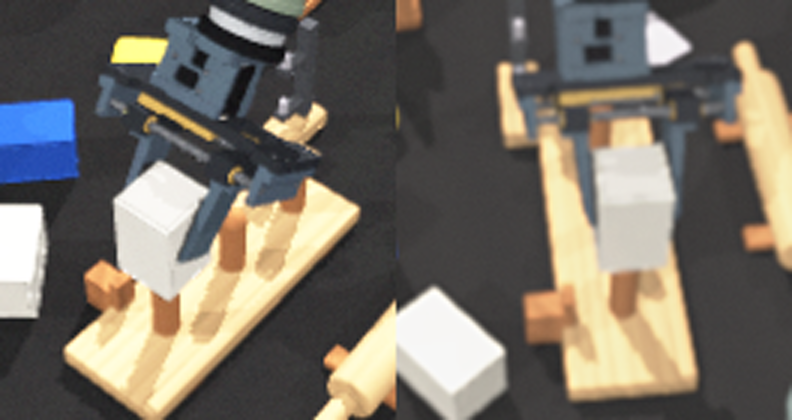

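The tumbler is upside down and centred over peg0 in both views. Lowering.

drive_tool --pt "0 -0.3 0 2 0.7 -8 50" --pt "0 -0.3 0 2 0.7 -20 50" --pt "0 -0.3 0 2 0.7 -35 50" --pt "0 -0.3 0 2 0.7 -50 50" --pt "0 -0.3 0 2 0.7 -65 50" --pt "0 -0.3 0 2 0.7 -76 50" --pt "0 -0.3 0 2 0.7 -83 50" --pt "0 -0.3 0 2 0.7 -83 50"

```text
time_s: 21.52
ee_pos: [612.1, -176.6, 68.3]
ee_rot: [-89.6, 54.9, -97.1]
force: [-0.3, -0.3, -1.5]
gripper_width: 58.2
```

drive_tool --pt "0 0 0 -1 0 -2 50" --pt "0 0 0 -1 0 -4 50" --pt "0 0 0 -1 0 -6 50" --pt "0 0 0 -1 0 -6.5 50" --pt "0 0 0 -1 0 -6.5 50"

```text
time_s: 22.15
ee_pos: [611.1, -176.7, 61.8]
ee_rot: [-89.6, 54.9, -97.1]
force: [0.3, -0.7, -2.0]
gripper_width: 57.9
```

drive_tool --pt "0 0 0 0 0 -1 50" --pt "0 0 0 0 0 -2 50" --pt "0 0 0 0 0 -2.5 50" --pt "0 0 0 0 0 -2.5 50"

```text
time_s: 22.65
ee_pos: [611.2, -176.6, 61.0]
ee_rot: [-89.5, 54.8, -97.1]
force: [-1.2, 3.4, 5.8]
gripper_width: 58.0
```

drive_tool --pt "0 0 0 0 0 0 62" --pt "0 0 0 0 0 0 68" --pt "0 0 0 0 0 0 72" --pt "0 0 0 0 0 0 72" --pt "0 0 0 1 8 12 74" --pt "0 0 0 3 25 36 76" --pt "0 0 0 6 45 65 80" --pt "0 0 0 8 60 95 80" --pt "0 0 0 8 60 140 80" --pt "0 0 0 8 60 170 80"

```text
time_s: 23.9
ee_pos: [619.8, -115.7, 234.1]
ee_rot: [-89.2, 54.8, -96.8]
force: [0.0, -0.8, -0.3]
gripper_width: 80.1
```

```bash
cat > tt.py <<'E'
from h import *
# track T1 in fixed cams with cleaner masks
S=cam('scene');D=cam('side');fs,fd=grab_frame('scene'),grab_frame('side')
def m(f,p):
    w=cv2.erode(white(f),np.ones((3,3),np.uint8)); n,l,st,ce=cv2.connectedComponentsWithStats(w)
    i=l[p[1],p[0]]; k=(l==i).astype(np.uint8); return cv2.dilate(k,np.ones((3,3),np.uint8)),st[i]
M=[]
for f,c in((fs,S),(fd,D)):
    p=proj([[445,-194,50]],c)[0].round().astype(int);k,s=m(f,p);print(p,s);M.append(k)
ok=[i for i in(0,1) if M[i].sum()<3000]
print(boxfit([M[i] for i in ok],[(S,D)[i] for i in ok],[468,-232,(105,120,135)]))
f=np.hstack([fs[150:300,220:380],fd[150:300,240:400]])[:,:,::-1];cv2.imwrite('pics/13.png',cv2.resize(f,None,fx=2.4,fy=2.4,interpolation=cv2.INTER_CUBIC))
E
python3 tt.py; python3 chk.py
```

```text
[261 227] [249 214  25  36 776]
[279 259] [ 260  241   40   45 1072]
(array([ 467.88106033, -233.06119014,  121.67933549]), np.float64(0.04401932249097806))
[  5.7  26.2  83.  -34.7  81.   22.2] [ 621.  -116.1  235.8] F [ 0.3 -0.2  0.4]
fk err 0.0018288193623448024 [ -0.  591.8  25.2 417.  140.3 335.7  11.5]
```

View pics/13.png

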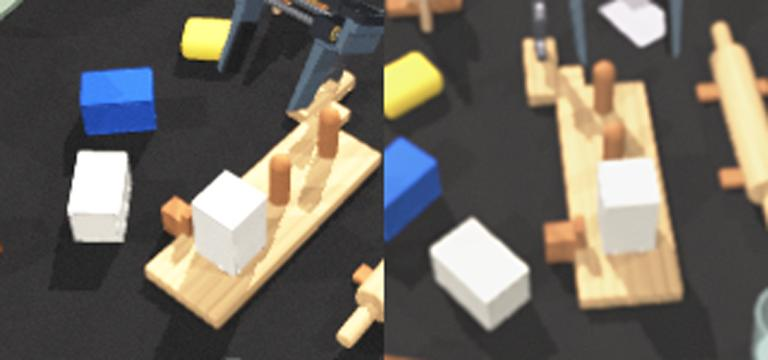

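T2 sits flat on peg0 and T1 is unmoved. Now for T1.

```bash
sed -i 's/T1=(.*$/T1=([468.3,-232.2],121.0)/' k3.py
cat > n1.py <<'E'
from k4 import *
R,t=lying(*T1,phi=55,back=90); show('hi',R,t+[0,0,140])
show('pre',R,t); show('grasp',*lying(*T1,phi=55,h=33))
E
python3 n1.py
```

```text
hi turn [89.5 19.3 30.7] shift [-140.8 -136.   -24.1] tcp [ 480.2 -252.1  211.7] q [-39.  43.  67.  19. 122. -68.] 0.0
pre turn [89.5 19.3 30.7] shift [-140.8 -136.  -164.1] tcp [ 480.2 -252.1   71.7] q [-39.  51.  73.  17. 109. -72.] 0.0
grasp turn [89.5 19.3 30.7] shift [-178.7  -72.8 -213.7] tcp [ 442.3 -188.9   22.1] q [-37.  49.  86.  18.  97. -75.] 0.0
```

drive_tool --pt "9 1.9 3.1 -10 -10 0 78" --pt "18 3.9 6.1 -25 -25 0 78" --pt "27 5.8 9.2 -40 -40 0 78" --pt "36 7.7 12.3 -56 -55 0 78" --pt "45 9.7 15.4 -72 -70 0 78" --pt "54 11.6 18.4 -88 -85 0 78" --pt "63 13.5 21.5 -104 -100 0 78" --pt "72 15.4 24.6 -120 -116 -5 78" --pt "81 17.4 27.6 -132 -128 -12 78" --pt "89.5 19.3 30.7 -141 -136 -24 78"

```text
time_s: 25.25
ee_pos: [479.5, -253.0, 211.2]
ee_rot: [89.9, 34.7, 120.9]
force: [0.1, 1.0, -0.7]
gripper_width: 77.9
```

```bash
python3 tt.py; python3 n1.py; python3 chk.py
```

```text
[261 227] [     0      0    640    400 159697]
[279 259] [260 241  32  45 728]
(array([ 464.17469005, -233.05806389,  118.25753709]), np.float64(0.2650205761316873))
hi turn [-0.3 -0.5  0.2] shift [1.2 1.1 5.8] tcp [ 480.2 -252.1  211.7] q [-39.  43.  67.  19. 122. -68.] 0.0
pre turn [-0.3 -0.5  0.2] shift [   1.2    1.1 -134.2] tcp [ 480.2 -252.1   71.7] q [-39.  51.  73.  17. 109. -72.] 0.0
grasp turn [-0.3 -0.5  0.2] shift [ -36.7   64.3 -183.8] tcp [ 442.3 -188.9   22.1] q [-37.  49.  86.  18.  97. -75.] 0.0
[-39.1  43.9  66.8  19.2 121.7 -67.7] [ 479.  -253.2  205.9] F [ 0.  -0.9 -0.5]
fk err 0.001840384936144801 [ -0.  591.8  25.2 417.  140.3 335.7  11.5]
```

T1's visible edges in the side view are unchanged, and the rest is hidden behind the arm. Approaching.

drive_tool --pt "-0.3 -0.5 0.2 1 1 -30 78" --pt "-0.3 -0.5 0.2 1 1 -65 78" --pt "-0.3 -0.5 0.2 1 1 -100 78" --pt "-0.3 -0.5 0.2 1 1 -128 78" --pt "-0.3 -0.5 0.2 -7 15 -145 78" --pt "-0.3 -0.5 0.2 -17 31 -157 78" --pt "-0.3 -0.5 0.2 -27 48 -171 78" --pt "-0.3 -0.5 0.2 -36 63 -183 78" --pt "-0.3 -0.5 0.2 -36.7 64.3 -184 78" --pt "-0.3 -0.5 0.2 -36.7 64.3 -184 78"

```text
time_s: 26.6
ee_pos: [443.2, -189.1, 22.8]
ee_rot: [90.0, 35.1, 121.0]
force: [-0.1, -0.3, -0.5]
gripper_width: 78.0
```

drive_tool --pt "0 0 0 0 0 0 66" --pt "0 0 0 0 0 0 60" --pt "0 0 0 0 0 0 50" --pt "0 0 0 0 0 0 50" --pt "0 0 0 0 0 0 50" --grip_force 30

```text
time_s: 27.22
ee_pos: [443.3, -189.5, 23.0]
ee_rot: [90.0, 35.2, 121.0]
force: [0.6, -3.2, 3.8]
gripper_width: 57.9
```

```bash
cat > n2.py <<'E'
from k4 import *
m_,h,phi,lat=gp(*T1);print(m_,h,phi,lat)
for u in(110,0): show('peg1',*over(PEG[1],-97.5,phi=phi,up=u,m=m_,h=h))
E
python3 n2.py
```

```text
33.910371713040476 33.906044266353405 54.82710670025159 -0.5528871170247261
peg1 turn [-89.5 -18.6 -30.2] shift [179.3 106.5 147.6] tcp [622.6 -83.1 170.6] q [  9.  30.  87. -35.  77.  28.] 0.0
peg1 turn [-89.5 -18.6 -30.2] shift [179.3 106.5  37.6] tcp [622.6 -83.1  60.6] q [  9.  36.  93. -37.  67.  36.] 0.0
```

drive_tool --pt "0 0 0 0 0 8 50" --pt "0 0 0 0 0 25 50" --pt "0 0 0 0 0 50 50" --pt "0 0 0 0 0 80 50" --pt "0 0 0 0 0 110 50" --pt "0 0 0 0 0 150 50" --pt "0 0 0 0 0 190 50" --pt "0 0 0 0 0 210 50" --pt "0 0 0 0 0 210 50"

```text
time_s: 28.35
ee_pos: [443.5, -189.6, 233.8]
ee_rot: [89.9, 35.3, 121.0]
force: [-0.8, 0.3, -2.0]
gripper_width: 58.0
```

drive_tool --pt "-9 -1.9 -3 15 8 0 50" --pt "-18 -3.7 -6 32 18 0 50" --pt "-27 -5.6 -9.1 50 29 0 50" --pt "-36 -7.5 -12.1 68 40 0 50" --pt "-45 -9.4 -15.2 87 51 0 50" --pt "-54 -11.2 -18.2 106 62 0 50" --pt "-63 -13.1 -21.3 125 74 0 50" --pt "-72 -15 -24.3 144 86 0 50" --pt "-81 -16.8 -27.3 162 97 0 50" --pt "-89.5 -18.6 -30.2 179 106 0 50"

```text
time_s: 29.6
ee_pos: [622.1, -82.5, 231.9]
ee_rot: [-90.2, 54.4, -97.7]
force: [-0.8, -0.8, -2.3]
gripper_width: 58.0
```

```bash
python3 pl.py 1 33.9 33.9 54.8;python3 chk.py
```

```text
peg1 up110 turn [ 0.4 -0.2  0. ] shift [  0.5  -0.6 -61.4] tcp [622.6 -83.1 170.6] q [  9.  30.  87. -35.  77.  28.] 0.0
peg1 up40 turn [ 0.4 -0.2  0. ] shift [   0.5   -0.6 -131.4] tcp [622.6 -83.1 100.6] q [  9.  34.  91. -36.  70.  33.] 0.0
peg1 up0 turn [ 0.4 -0.2  0. ] shift [   0.5   -0.6 -171.4] tcp [622.6 -83.1  60.6] q [  9.  36.  93. -37.  67.  36.] 0.0
[  8.7  27.4  81.9 -34.2  83.5  24.1] [622.1 -82.5 231.9] F [-0.8 -0.8 -2.3]
fk err 0.0018379576883944537 [ -0.  591.8  25.2 417.  140.3 335.7  11.5]
```

drive_tool --pt "0.4 -0.2 0 0.5 -0.6 -20 50" --pt "0.4 -0.2 0 0.5 -0.6 -45 50" --pt "0.4 -0.2 0 0.5 -0.6 -70 50" --pt "0.4 -0.2 0 0.5 -0.6 -82 50" --pt "0.4 -0.2 0 0.5 -0.6 -82 50"

```text
time_s: 30.22
ee_pos: [621.6, -83.1, 148.2]
ee_rot: [-90.3, 54.8, -97.8]
force: [0.4, -0.0, -1.7]
gripper_width: 57.7
```

```bash
python3 pl.py 1 33.9 33.9 54.8; python3 g.py 340 200 325 190 14
```

```text
peg1 up110 turn [ 0.  -0.2  0. ] shift [ 1.   0.  22.4] tcp [622.6 -83.1 170.6] q [  9.  30.  87. -35.  77.  28.] 0.0
peg1 up40 turn [ 0.  -0.2  0. ] shift [  1.    0.  -47.6] tcp [622.6 -83.1 100.6] q [  9.  34.  91. -36.  70.  33.] 0.0
peg1 up0 turn [ 0.  -0.2  0. ] shift [  1.    0.  -87.6] tcp [622.6 -83.1  60.6] q [  9.  36.  93. -37.  67.  36.] 0.0
[621.6 -83.1 148.2] jaw yaw -7.514721825374606 torque [ 0.51 -0.03  0.04]
```

View pics/14.png

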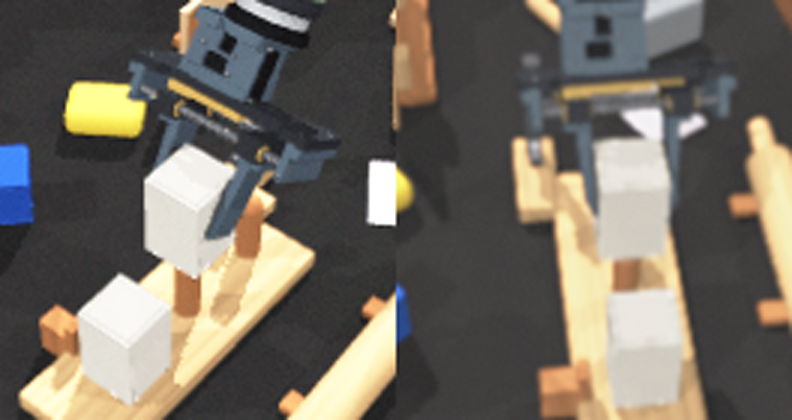

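It is centred over peg1. Lowering.

drive_tool --pt "0 -0.2 0 1 0 -8 50" --pt "0 -0.2 0 1 0 -20 50" --pt "0 -0.2 0 1 0 -35 50" --pt "0 -0.2 0 1 0 -50 50" --pt "0 -0.2 0 1 0 -65 50" --pt "0 -0.2 0 1 0 -76 50" --pt "0 -0.2 0 1 0 -83 50" --pt "0 -0.2 0 1 0 -85 50" --pt "0 -0.2 0 1 0 -85 50"

```text
time_s: 31.45
ee_pos: [624.0, -83.2, 65.5]
ee_rot: [-89.5, 54.8, -97.1]
force: [-0.4, 0.1, -1.5]
gripper_width: 58.3
```

drive_tool --pt "0 0 0 0 0 -1 50" --pt "0 0 0 0 0 -2.5 50" --pt "0 0 0 0 0 -4 50" --pt "0 0 0 0 0 -4 50"

```text
time_s: 31.95
ee_pos: [623.9, -83.1, 61.4]
ee_rot: [-89.5, 54.8, -97.1]
force: [-0.1, 0.3, -1.8]
gripper_width: 57.7
```

drive_tool --pt "0 0 0 0 0 -1 50" --pt "0 0 0 0 0 -2 50" --pt "0 0 0 0 0 -2.5 50" --pt "0 0 0 0 0 -2.5 50"

```text
time_s: 32.45
ee_pos: [624.1, -83.1, 60.7]
ee_rot: [-89.4, 54.8, -97.0]
force: [-2.0, 2.0, 8.1]
gripper_width: 57.8
```

drive_tool --pt "0 0 0 0 0 0 62" --pt "0 0 0 0 0 0 68" --pt "0 0 0 0 0 0 72" --pt "0 0 0 0 0 0 72" --pt "0 0 0 1 8 12 74" --pt "0 0 0 3 25 36 76" --pt "0 0 0 5 40 65 80" --pt "0 0 0 5 50 105 80" --pt "0 0 0 5 50 160 80" --pt "0 0 0 5 50 220 80"

```text
time_s: 33.7
ee_pos: [628.7, -32.4, 282.8]
ee_rot: [-89.5, 54.8, -97.0]
force: [0.9, 1.3, -0.6]
gripper_width: 79.9
```

```bash
cat > n3.py <<'E'
from k4 import *
c=np.radians(-5.9);zz=np.array([np.cos(c),np.sin(c),0]);x=np.array([0,0,-1.]);R=np.c_[x,np.cross(zz,x),zz]
show('hover',R,np.array([459.7,356.7,300])); show('look',R,np.array([459,240,300.]))
f=grab_frame('scene')
for d in place_of('scene','gate_grip'):
    print('grip px',np.array(d['location'])*[640,400],d['p'])
print('pred grip px',proj([[459.5,357,138]],cam('scene')))
E
python3 n3.py
```

```text
hover turn [35.  -3.8  1.6] shift [-169.   389.1   17.2] tcp [459.7 356.7 300. ] q [37. 17. 80. -0. 84. 43.] 0.0
look turn [35.  -3.8  1.6] shift [-169.7  272.4   17.2] tcp [459. 240. 300.] q [26. 11. 88. -0. 82. 32.] 0.0
grip px [359.808 107.2  ] 0.69
grip px [338.816 233.8  ] 0.64
pred grip px [[360.79481773 104.95058455]]
```

Gate still where I left it. Going above it.

drive_tool --pt "6 -0.6 0.3 -20 35 10 80" --pt "12 -1.3 0.5 -40 75 17 70" --pt "18 -2 0.8 -60 120 17 60" --pt "24 -2.6 1.1 -80 165 17 60" --pt "30 -3.3 1.4 -100 215 17 60" --pt "35 -3.8 1.6 -120 265 17 60" --pt "35 -3.8 1.6 -140 315 17 60" --pt "35 -3.8 1.6 -160 360 17 60" --pt "35 -3.8 1.6 -169 389 17 60" --pt "35 -3.8 1.6 -169 389 17 60"

```text
time_s: 35.05
ee_pos: [461.3, 358.3, 306.5]
ee_rot: [14.8, 89.3, 8.6]
force: [0.2, 0.1, -0.7]
gripper_width: 60.5
```

```bash
python3 n3.py | head -1
```

```text
hover turn [-0.1  0.7  0.3] shift [-1.6 -1.6 -6.5] tcp [459.7 356.7 300. ] q [37. 17. 80.  0. 84. 43.] 0.0
```

drive_tool --pt "0 0.7 0.3 -1.6 -1.6 -40 60" --pt "0 0.7 0.3 -1.6 -1.6 -80 60" --pt "0 0.7 0.3 -1.6 -1.6 -120 60" --pt "0 0.7 0.3 -1.6 -1.6 -150 60" --pt "0 0.7 0.3 -1.6 -1.6 -172 60" --pt "0 0.7 0.3 -1.6 -1.6 -186 60" --pt "0 0.7 0.3 -1.6 -1.6 -186 60" --pt "0 0.7 0.3 -1.6 -1.6 -186 60"

```text
time_s: 36.15
ee_pos: [461.4, 354.8, 121.7]
ee_rot: [52.9, 89.8, 46.7]
force: [0.1, -0.0, 0.2]
gripper_width: 60.0
```

```bash
python3 n3.py | head -1
```

```text
hover turn [-0.1  0.1  0.2] shift [ -1.7   1.9 178.3] tcp [459.7 356.7 300. ] q [37. 17. 80.  0. 84. 43.] 0.0
```

Small correction back to (459.6, 356.7), then close.

drive_tool --pt "0 0 0.2 -1.7 1.9 -1.5 40" --pt "0 0 0.2 -1.7 1.9 -1.5 30" --pt "0 0 0.2 -1.7 1.9 -1.5 20" --pt "0 0 0.2 -1.7 1.9 -1.5 5" --pt "0 0 0.2 -1.7 1.9 -1.5 5" --pt "0 0 0.2 -1.7 1.9 -1.5 5" --pt "0 0 0.2 -1.7 1.9 -1.5 5" --grip_force 30

```text
time_s: 37.12
ee_pos: [459.7, 356.8, 120.2]
ee_rot: [52.2, 89.8, 46.3]
force: [-0.1, 0.5, -0.1]
gripper_width: 13.9
```

```bash
python3 chk.py; python3 n3.py | head -1
```

```text
[36.7 23.  96.8  0.  60.  42.6] [459.7 356.8 120.2] F [-0.1  0.5 -0.1]
fk err 0.0017382920005957203 [ -0.  591.8  25.2 417.  140.3 335.7  11.5]
hover turn [-0.1  0.1  0. ] shift [ 0.000e+00 -1.000e-01  1.798e+02] tcp [459.7 356.7 300. ] q [37. 17. 80.  0. 84. 43.] 0.0
```

drive_tool --pt "0 0 0 0 0 8 5" --pt "0 0 0 0 0 25 5" --pt "0 0 0 0 0 50 5" --pt "0 0 0 0 0 80 5" --pt "0 0 0 0 0 110 5" --pt "0 0 0 0 -20 115 5" --pt "0 0 0 4 -60 115 5" --pt "0 0 -1 9 -110 115 5" --pt "0 0 -2 14 -160 115 5" --pt "0 0 -2.5 18 -205 115 5"

```text
time_s: 38.48
ee_pos: [476.1, 148.6, 233.8]
ee_rot: [147.2, 90.0, 138.8]
force: [1.2, 1.0, -3.1]
gripper_width: 14.1
```

```bash
cat > n4.py <<'E'
from k4 import *
yaw=-8.4
c=np.radians(yaw);zz=np.array([np.cos(c),np.sin(c),0]);x=np.array([0,0,-1.]);R=np.c_[x,np.cross(zz,x),zz]
H=np.array([556.7,-44.9,146.2])
u=np.array([np.cos(np.radians(-7.7)),np.sin(np.radians(-7.7)),0])
print('jaw yaw',np.degrees(np.arctan2(T[1,2],T[0,2])),'F',state()['force'].round(1),state()['torque'].round(2))
show('front hi',R,H-60*u+[0,0,70]); show('front',R,H-60*u+[0,0,27]); show('above',R,H+[0,0,27]); show('home',R,H)
E
python3 n4.py
```

```text
jaw yaw -8.466938023502122 F [ 1.2  1.  -3.1] [-0.08  0.   -0.01]
front hi turn [-0.  -0.   0.1] shift [  21.1 -185.5  -17.6] tcp [497.2 -36.9 216.2] q [-6. 11. 99. -0. 70.  3.] 0.0
front turn [-0.  -0.   0.1] shift [  21.1 -185.5  -60.6] tcp [497.2 -36.9 173.2] q [ -6.  13. 103.  -0.  64.   3.] 0.0
above turn [-0.  -0.   0.1] shift [  80.6 -193.5  -60.6] tcp [556.7 -44.9 173.2] q [-6. 18. 96. -0. 66.  3.] 0.0
home turn [-0.  -0.   0.1] shift [  80.6 -193.5  -87.6] tcp [556.7 -44.9 146.2] q [-6. 20. 98. -0. 62.  3.] 0.0
```

drive_tool --pt "0 0 0 4 -45 0 5" --pt "0 0 0 9 -95 0 5" --pt "0 0 0 15 -145 -10 5" --pt "0 0 0 21 -180 -17 5" --pt "0 0 0.1 21 -185.5 -25 5" --pt "0 0 0.1 21 -185.5 -40 5" --pt "0 0 0.1 21 -185.5 -55 5" --pt "0 0 0.1 21 -185.5 -60.6 5" --pt "0 0 0.1 21 -185.5 -60.6 5" --pt "0 0 0.1 21 -185.5 -60.6 5"

```text
time_s: 39.72
ee_pos: [497.6, -36.5, 173.6]
ee_rot: [41.5, 90.0, 33.2]
force: [-0.3, -0.4, -2.9]
gripper_width: 13.7
```

```bash
python3 n4.py
```

```text
jaw yaw -8.327275985593596 F [-0.3 -0.4 -2.9] [-0.09  0.01  0.01]
front hi turn [-0.   0.  -0.1] shift [-0.3 -0.3 42.6] tcp [497.2 -36.9 216.2] q [-6. 11. 99. -0. 70.  3.] 0.0
front turn [-0.   0.  -0.1] shift [-0.3 -0.3 -0.4] tcp [497.2 -36.9 173.2] q [ -6.  13. 103.  -0.  64.   3.] 0.0
above turn [-0.   0.  -0.1] shift [59.1 -8.4 -0.4] tcp [556.7 -44.9 173.2] q [-6. 18. 96. -0. 66.  3.] 0.0
home turn [-0.   0.  -0.1] shift [ 59.1  -8.4 -27.4] tcp [556.7 -44.9 146.2] q [-6. 20. 98. -0. 62.  3.] 0.0
```

drive_tool --pt "0 0 0 12 -1.7 0 5" --pt "0 0 0 25 -3.5 0 5" --pt "0 0 0 38 -5.4 0 5" --pt "0 0 0 50 -7.1 0 5" --pt "0 0 0 57 -8.1 0 5" --pt "0 0 -0.1 59.1 -8.4 0 5" --pt "0 0 -0.1 59.1 -8.4 0 5" --pt "0 0 -0.1 59.1 -8.4 0 5"

```text
time_s: 40.72
ee_pos: [556.3, -44.9, 173.6]
ee_rot: [70.5, 90.0, 62.1]
force: [0.5, 0.0, -1.7]
gripper_width: 13.9
```

```bash
python3 n4.py
```

```text
jaw yaw -8.424776795070656 F [ 0.5  0.  -1.7] [-0.05  0.04 -0.02]
front hi turn [-0.  0.  0.] shift [-59.    8.   42.6] tcp [497.2 -36.9 216.2] q [-6. 11. 99. -0. 70.  3.] 0.0
front turn [-0.  0.  0.] shift [-59.    8.   -0.4] tcp [497.2 -36.9 173.2] q [ -6.  13. 103.  -0.  64.   3.] 0.0
above turn [-0.  0.  0.] shift [ 0.4 -0.  -0.4] tcp [556.7 -44.9 173.2] q [-6. 18. 96. -0. 66.  3.] 0.0
home turn [-0.  0.  0.] shift [  0.4  -0.  -27.4] tcp [556.7 -44.9 146.2] q [-6. 20. 98. -0. 62.  3.] 0.0
```

No contact. Lowering gently onto the pins, in stages.

drive_tool --pt "0 0 0 0.3 0 -3 5" --pt "0 0 0 0.3 0 -6 5" --pt "0 0 0 0.3 0 -9 5" --pt "0 0 0 0.3 0 -12 5" --pt "0 0 0 0.3 0 -15 5" --pt "0 0 0 0.3 0 -15 5"

```text
time_s: 41.48
ee_pos: [556.4, -44.9, 158.3]
ee_rot: [145.5, 90.0, 137.1]
force: [0.9, -0.3, -3.6]
gripper_width: 13.6
```

Past the pin tips with no resistance. Continuing down.

drive_tool --pt "0 0 0 0.3 0 -3 5" --pt "0 0 0 0.3 0 -6 5" --pt "0 0 0 0.3 0 -9 5" --pt "0 0 0 0.3 0 -11 5" --pt "0 0 0 0.3 0 -11 5"

```text
time_s: 42.1
ee_pos: [556.5, -44.9, 147.1]
ee_rot: [157.8, 89.9, 149.4]
force: [0.4, 0.7, -3.5]
gripper_width: 13.9
```

drive_tool --pt "0 0 0 0 0 -1 5" --pt "0 0 0 0 0 -2 5" --pt "0 0 0 0 0 -2.5 5" --pt "0 0 0 0 0 -2.5 5"

```text
time_s: 42.6
ee_pos: [556.9, -45.0, 146.2]
ee_rot: [29.3, 90.0, 20.9]
force: [-1.8, -1.6, 5.3]
gripper_width: 13.9
```

It seated at exactly the predicted height. Releasing.

drive_tool --pt "0 0 0 0 0 0 18" --pt "0 0 0 0 0 0 30" --pt "0 0 0 0 0 0 45" --pt "0 0 0 0 0 15 50" --pt "0 0 0 0 0 50 60" --pt "0 0 0 0 0 100 60" --pt "0 0 0 -30 10 150 60" --pt "0 0 0 -80 30 190 60" --pt "0 0 0 -140 60 200 60" --pt "0 0 0 -190 100 200 60"

```text
time_s: 43.85
ee_pos: [374.1, 49.1, 348.1]
ee_rot: [21.7, 89.7, 13.2]
force: [1.0, 1.6, 0.0]
gripper_width: 59.6
```

Run:
```python
import sys;sys.path.insert(0,'.')
from h import *
for n in('scene','side'):
    f=grab_frame(n);C=cam(n)
    if n=='scene':a=f[120:300,240:420]
    else:b=f[120:300,240:420]
    for k in('gate','gate_grip','socket_low','socket_high','pintle_low'):
        P=RACK.get(k) or {'socket_low':(-70,170,48),'socket_high':(-70,170,111)}[k]
        print(n,k,proj(pose([P],(623.4,-77.1,-7.5)),C)[0].round(),[((np.array(d['location'])*[640,400]).round().tolist(),d['p']) for d in place_of(n,k)][:2])
cv2.imwrite('pics/15.png',cv2.resize(np.hstack([a,b])[:,:,::-1],None,fx=2.2,fy=2.2,interpolation=cv2.INTER_CUBIC))
```

```text
scene gate [321. 212.] [([323.0, 213.0], 0.92), ([351.0, 182.0], 0.41)]
scene gate_grip [322. 182.] [([321.0, 183.0], 0.67), ([427.0, 171.0], 0.63)]
scene socket_low [353. 181.] [([353.0, 179.0], 0.86)]
scene socket_high [354. 166.] [([352.0, 167.0], 0.97)]
scene pintle_low [353. 181.] [([351.0, 179.0], 0.7)]
side gate [310. 212.] [([334.0, 226.0], 0.74), ([311.0, 213.0], 0.63)]
side gate_grip [309. 181.] [([310.0, 178.0], 0.71)]
side socket_low [305. 171.] [([305.0, 170.0], 0.65)]
side socket_high [304. 156.] [([308.0, 154.0], 0.83), ([334.0, 223.0], 0.73)]
side pintle_low [305. 171.] [([325.0, 142.0], 0.49)]
```

View pics/15.png

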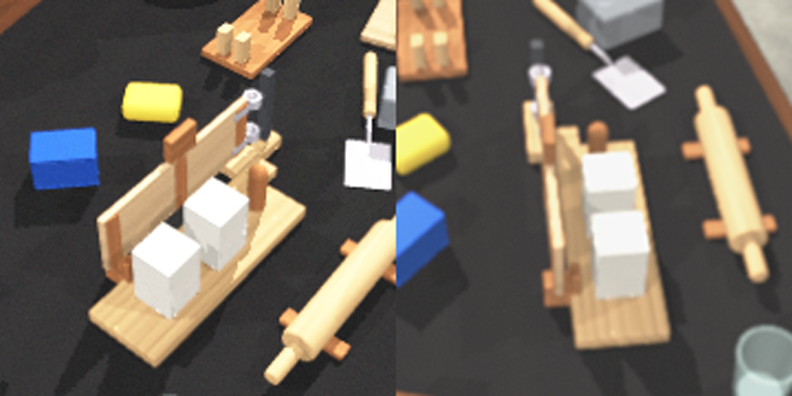

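Run:
```python
from workcell import *
for n in('scene','side'):
    grab_frame(n); print(n,[(round(d['location'][0]*640),round(d['location'][1]*400),d['p']) for d in place_of(n,'tumbler_a')])
print(env.job_done())
```

```text
scene [(286, 194, 0.88), (185, 258, 0.87), (337, 212, 0.68)]
side [(341, 222, 0.97), (334, 197, 0.95), (252, 214, 0.94), (238, 337, 0.65), (304, 174, 0.57), (386, 343, 0.41)]
the job is handed in; nothing more can be done
None
```

The job is done and handed in at about 44 s of the 208 s allowed.

- **Gate off:** I lifted the gate off its pintles and stood it in the empty stand before touching any tumbler. The cameras showed it upright in the slot.
- **Tumblers:** Only two off-white tumblers were on the bench. Both are now upside down, one on the right-hand peg and one on the middle peg. Each met the board within about 1 mm of the predicted height. I did not touch the brown and blue look-alikes.
- **Gate back:** I hung the gate again across the front of the rack. It came to rest at 146.2 mm, exactly the expected height, with no sideways resistance on the way down. After release the gate and both sockets showed within about 4 pixels of their expected places in both cameras.

**Checks that disagreed:**
- In the last side view the networks found the lower pintle in the wrong place, and their top match for the gate lay on a tumbler. They also gave two weak extra tumbler detections, one at the pintles and one at the bowl. The picture contradicts all of these, so I took them as false.
- The rack's board looked shifted by 15–25 mm from the description. I therefore positioned from the pegs and the gate tab instead of the board's edges.

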